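# Load a label roll on the bench dispenser

## Task

Load the wider of the two label rolls from the wooden rack into the grey bench dispenser: stand it in the trough between the two cheeks and let go of it, then take the spindle from its rest and slide it, nose first, in through the hole of the cheek with the spring catch, through the roll's core and on through the hole of the far cheek. Push it home against the spring plunger until its collar stops on the cheek and the catch has snapped down behind it, feeling your way and never forcing it (keep well under 40 N), so that it stays in when let go and the roll hangs free on it; leave everything else where it stands.

Things in the scene. Friction and masses are not known exactly. Their poses are not given: they have to be found in the camera images.
- dispenser: Fixed grey steel roll dispenser. Origin: on the board, below the middle of the roll's bay; z up, y along the axle line, x across. Base 8 mm thick, x -83 to 67, y -95 to 97 mm; toothed tear plate, 34 mm tall, at x = -76. Far cheek: upright plate y = +26 to +36 mm, 58 mm wide in x, top z = 78, round 18 mm hole on the axle line (x = 0, z = 62). The spindle goes in from -y towards +y.
- axle_line (a point): Point of the axle line in the middle of the bay, 62 mm above the dispenser's origin; y along the line. The near cheek (like the far one, same hole) is clamped in slots: its outer (-y) face, the collar's hard stop, is at y = -44 mm give or take 8 mm, otherwise each time and not in the readings: feel for it. It bears the catch, a 66 mm wide bail that reaches 30 mm farther out and 28 mm above the line.
- nose_stop (a point): Face of the spring plunger, 46 mm along y from the middle of the bay, in the tube behind the far cheek. It pushes the spindle back out with 6 N at first and 0.27 N more per mm, up to 13 N. The catch, a sprung bail, is lifted by the collar's cone from 18 mm before home (2 to 8 N more) and snaps behind the collar 1.5 mm before the hard stop. A spindle let go before that is pushed back out.
- trough (a point): Centre of a 60 mm roll that rests in the dispenser's trough: 56 mm above the dispenser's origin, so 6 mm below the axle line (the spindle's nose lifts the roll when it enters the core). The trough is two steel rods along y at x = +-19.5 mm, top 32 mm above the board, from y = -21 to +26 mm.
- wide_roll_center (a point): Centre of the wide label roll: white paper roll, 60 mm outside diameter, 44 mm wide, cardboard core with a 20 mm bore, 0.15 kg (varies); it starts upright in one of the two bays of the wooden rack, axis level. This frame's y lies along the bore (the roll may turn about it). Best gripped across its diameter from above.
- narrow_roll_center (a point): Centre of the narrow label roll in the other bay of the rack: the same but only 26 mm wide. It stays there.
- roll_rack: Fixed wooden rack. Origin: centre of its underside; y along the rolls' axes. Base 90 x 190 x 10 mm. Two bays, centred at y = +-45 mm, in each of which a roll stands on two dowels along y at x = +-19.5 mm (top z = 24 mm), its centre at z = 48 mm. Low boards, 76 mm wide in x, 10 mm thick, top z = 36 mm, stand at y = -90, 0 and +90 mm.
- spindle_handle (a point): Point on the axis of the spindle in the middle of its wooden handle, 56 mm behind the collar's front face, where it is best gripped; y of this frame runs along the spindle towards its nose. The handle is 22 mm in diameter from 14 to 94 mm behind the collar's front. It lies level on its rest, axis 40 mm above the board, 0.12 kg (varies), balanced 12 mm behind the collar's front.
- spindle_collar (a point): Centre of the spindle collar's front face, y towards the nose. Collar: aluminium cone, 24 mm in diameter at this face, widening to 36 mm at 11 mm behind it, back face 14 mm behind it. In front of it a plain steel rod of 16 mm diameter, full size for 92 mm, then a tapered nose of 16 mm length down to 5 mm diameter.
- spindle_tip (a point): Point of the spindle's nose, 108 mm in front of the collar's front face; y along the spindle.
- spindle_rest: Fixed wooden rest of the spindle. Origin: under the spindle's collar front, on the board; y along the spindle towards its nose. Base 60 x 130 x 10 mm (y = -43 to 87 mm); two notched uprights, 48 mm wide, 8 mm thick, at y = -27 mm (under the handle, top z = 42 mm) and y = +68 mm (under the rod, top z = 45 mm); the spindle lifts straight up.
- clear_tape: Bystander, to be left alone: wide roll of packing tape lying flat, 92 mm across, 48 mm tall. Origin: centre of its underside.
- slip_jar: Bystander, to be left alone: round jar with a black screw lid, 61 mm across, 78 mm tall. Origin: centre of its underside.
- sand_block: Bystander, to be left alone: cork sanding block, 42 x 70 x 26 mm. Origin: centre of its underside.

How it is judged:
On the way, in this order (a step that is already met when the one before it is completed fails the run):
1. the wide roll stands in the trough between the cheeks, let go (x of wide_roll_center in the frame of dispenser between -0.008 and 0.008 m and y of wide_roll_center in the frame of dispenser between -0.02 and 0.02 m and z of wide_roll_center in the frame of dispenser between 0.052 and 0.0595 m and angle between the y axis of wide_roll_center and the y axis of dispenser, either way round below 0.15 rad and contact force between the fingers and wide_roll below 0.2 N), for 0.2 s.
2. the spindle's nose has passed through the near cheek and the core into the far cheek's hole (x of spindle_tip in the frame of dispenser between -0.008 and 0.008 m and z of spindle_tip in the frame of dispenser between 0.054 and 0.07 m and y of spindle_tip in the frame of dispenser above 0.03 m and angle between the y axis of spindle_collar and the y axis of dispenser, either way round below 0.1 rad and x of wide_roll_center in the frame of dispenser between -0.01 and 0.01 m and z of wide_roll_center in the frame of dispenser between 0.052 and 0.07 m), for 0.05 s.
At the end, for the whole second after the job is handed in: Spindle through both cheeks and the core, within 0.06 rad and 4 mm sideways, 5 mm in height of the axle line; collar front at dispenser y -55.5 to -34 mm, held there by the catch against the spring; wide roll hangs on it, centre 57.5 to 66 mm up and within 20 mm of the middle; all at rest (x of spindle_collar in the frame of dispenser between -0.004 and 0.004 m and z of spindle_collar in the frame of dispenser between 0.057 and 0.067 m and y of spindle_collar in the frame of dispenser between -0.0555 and -0.034 m and angle between the y axis of spindle_collar and the y axis of dispenser, either way round below 0.06 rad and x of wide_roll_center in the frame of dispenser between -0.006 and 0.006 m and y of wide_roll_center in the frame of dispenser between -0.02 and 0.02 m and z of wide_roll_center in the frame of dispenser between 0.0575 and 0.066 m and angle between the y axis of wide_roll_center and the y axis of dispenser, either way round below 0.2 rad and linear speed of each of spindle, wide_roll below 0.02 m/s); the robot touches nothing.
It fails at once if the spindle is forced: over 40 N between it and the dispenser, its cheeks or its catch (contact force between spindle and dispenser above 40 N).
It fails at once if the spindle is driven against the roll with over 40 N (contact force between spindle and wide_roll above 40 N).
It fails at once if the narrow roll is taken from its place or shifted by over 3 cm (distance of narrow_roll_center from where it was at the start of the episode above 0.03 m).
It fails at once if a bystander (tape, jar or sanding block) is shifted by over 3 cm (distance of any of clear_tape, slip_jar, sand_block from where it was at the start of the episode above 0.03 m).
It also fails if it takes over 72 s, if anything falls off the work surface, if the arm or the gripper's body presses on something with over 40 N, if the wrist force passes 120 N, or if a joint passes its speed limit or range.

## Robot

A 7-joint arm with a two-finger parallel gripper is mounted at the origin on a cart in front of the work surface, level with it; the furniture and walls round the work are solid. World frame = base frame: x ahead of the robot, y to its left, z up, the work surface at z = 0. Lengths are in m, angles in rad, forces in N, time in s.
With the tool pointing down it reaches from about 0.4 to 0.85 m from the base axis. Payload 10.4 kg.
Tool frame: the origin (TCP) lies at the very end of the fingers, on their centre line; the grasp point (between the pads) lies r.hold_point_z behind it (r.hold_point_z is the distance from the TCP to the grasp point, in m); z points along the fingers, y is the direction in which the jaws open and shut (so a half turn about z gives the same grasp; the last joint's range is limited). The gripper opens to 87 mm and grips with 3 to 60 N. Pads are 19 mm wide; open, the fingers measure 117 mm over their backs; the gripper's body (75 mm by 190 mm) begins 51 mm behind the grasp point.
Start: joints at [-1.196, 0.332, -0.065, 1.46, 0.022, 1.35, -0.088], TCP at [0.242, 0.576, 0.223] pointing down, gripper open.
Joint ranges: [-2.6, 2.6], [-0.5, 2.12], [-1.47, 1.34], [0.16, 2.42], [-1.27, 4.41], [0.06, 2.06], [-2.6, 2.6]. Speed limits (rad/s): [2.22, 2.22, 2.79, 2.79, 3.14, 3.14, 3.14].

## Interface

Orientations are given as a unit quaternion [x, y, z, w].
In Python, from bench import r gives the robot as it stands.
- The arm moves only by the tool send_rows, never from a script. Its argument "commands" is a list of rows, each a list of 7 numbers: the shift along the world's x, y, z normalised to -1 to 1, where 1 is 0.03 m, then the turn, a rotation vector about the world's x, y, z normalised to -1 to 1, where 1 is 5 degrees, then the gripper command: -1 is fully open, 1 is shut, values between are in proportion. In form: [[tx, ty, tz, ax, ay, az, jaw], ...]. A call has 1 to 10 rows; each row shifts and turns the pose as measured when the row begins; what a row does not reach is not made up. A row lasts 1/12 s, in which the tool goes at most 41.7 mm and 7.16 degrees, less where a joint would pass 70% of its speed; a pose out of reach is approached as far as the arm can. A call with a number of a shift or a turn outside -1 to 1 is refused whole. A call with a gripper value outside its range is refused whole. The fingers move at their own pace and stop on an object; "grip_force" is the grip in N (left out, the last holds). Time passes only in rows, so rows that do not move let the fingers close. It gives the time, the measured TCP pose, the force and the opening at its end, in the units of the state.
- r.read_state(): the state, without advancing time (a new reading comes with each control period).
- r.camera(name): name is "scene" or "top"; returns the picture (480x640x3 uint8, blue, green, red); there is no depth.
- r.calibration(name): a dict with "K" (3x3 intrinsics, pixels), "R" (3x3) and "t" (3): a world point X has camera coordinates R X + t. Camera axes: x right, y down, z forward; pixel columns grow to the right and rows downward; lengths in m; the calibration is good to about 2 mm. A picture is of the moment at which its call begins. calibration takes no time and is no camera call.
- r.close_job(): hands the job in, once; it reports no verdict.
The state is a dict: "time": time; "joint_positions": joint angles; "joint_vel": joint speeds; "joint_torque": joint torques, N m; "ee_pos": TCP position; "eef_rot": TCP orientation; "ft_force": force on the tool from outside, world axes, zero at the start; "torque": the same for the moment, N m; "width": finger opening in m.
Only numpy, scipy, OpenCV 4.12 (cv2) and the standard library are available. Lean on these libraries where they do the work, as an engineer would, in place of code of your own. Each camera call takes 0.05 s, during which the arm holds its last target.

## Working session

There is one attempt and no reset: what is moved stays moved. The work goes in short steps, Python scripts to look and compute and a tool call to move; the robot and the scene stay as the last step left them, time stands still between calls to the robot, and variables do not carry over. Pictures are saved under pics/ and viewed, and the job is handed in when it is done.

Besides the shell and the picture viewer there is one more tool, called after "Emit:" as name([rows], argument=value, ...), one row to a line, values as JSON. send_rows: Moves the arm, as the interface text tells. Scaled input: -1 to 1 covers 0.03 m each way for a shift and 5 degrees each way for a turn. Its arguments: {"type":"object","properties":{"commands":{"type":"array"},"grip_force":{"type":"number"}},"required":["commands"]}

```bash
mkdir -p pics; ls
python3 - <<'E'
from bench import r
import cv2
s=r.read_state();print({k:(v if not hasattr(v,'round') else v) for k,v in s.items()});print(r.hold_point_z)
for n in("scene","top"):
    cv2.imwrite(f"pics/{n}0.png",r.camera(n)); print(n,r.calibration(n))
E
```

```text
pics
{'time': 0.0, 'joint_positions': array([-1.19561064,  0.33287404, -0.06472092,  1.4609568 ,  0.02160765,
        1.34988922, -0.08852168]), 'joint_vel': array([ 2.80584295e-04, -1.84795022e-03, -3.24044447e-04,  3.65165148e-04,
        4.50661972e-05, -7.48970701e-05, -3.49963620e-04]), 'joint_torque': array([ 8.73724621e-04, -6.23261833e+01,  2.51958228e-02, -3.89897597e+01,
       -6.12668158e-02,  3.99798166e-02,  1.81242654e-04]), 'ee_pos': array([0.24195579, 0.57584065, 0.22174525]), 'eef_rot': array([ 1.97573736e-01,  9.80287767e-01, -7.07474947e-04, -1.08265690e-04]), 'ft_force': array([1.0000135 , 0.96189514, 0.07580662]), 'torque': array([ 0.08495735, -0.03035093,  0.02099446]), 'width': 0.08682648927386959}
0.0187
scene {'K': array([[542.32617578,   0.        , 312.88715942],
       [  0.        , 542.32617578, 240.64070891],
       [  0.        ,   0.        ,   1.        ]]), 'R': array([[ 0.79173923, -0.61073856, -0.01214085],
       [-0.42479822, -0.53619298, -0.72941316],
       [ 0.43897091,  0.58266242, -0.68396567]]), 't': array([-0.33740954,  0.3993454 ,  0.77625635])}
top {'K': array([[461.00468818,   0.        , 321.92081792],
       [  0.        , 461.00468818, 237.68725738],
       [  0.        ,   0.        ,   1.        ]]), 'R': array([[ 0.02685188, -0.99949983,  0.01670523],
       [-0.99753516, -0.02787535, -0.06439389],
       [ 0.06482735, -0.01493496, -0.99778473]]), 't': array([0.16276902, 0.58075803, 0.89389597])}
```

View pics/scene0.png

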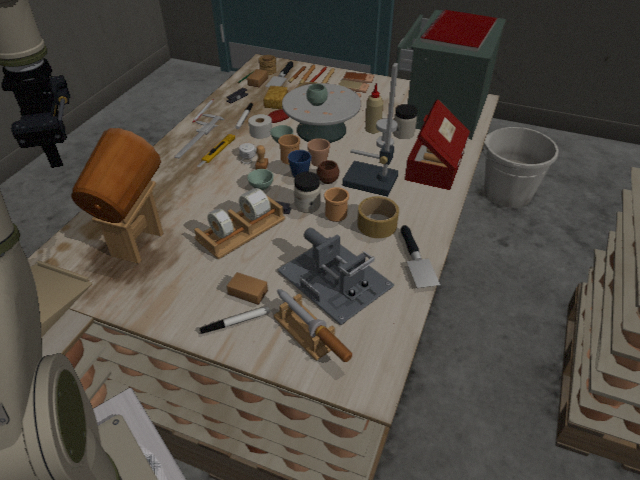

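View pics/top0.png

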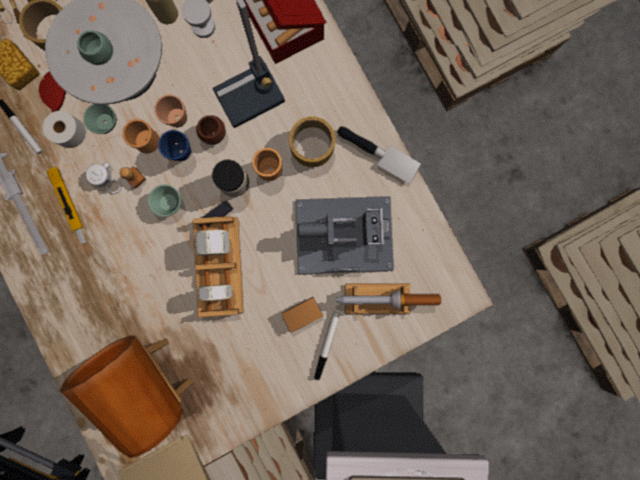

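Run:
```python
import cv2
t=cv2.imread("pics/top0.png");s=cv2.imread("pics/scene0.png")
cv2.imwrite("pics/za.png",cv2.resize(t[185:325,175:260],None,fx=4,fy=4,interpolation=cv2.INTER_CUBIC))
cv2.imwrite("pics/zb.png",cv2.resize(t[190:325,285:450],None,fx=4.4,fy=4.4,interpolation=cv2.INTER_CUBIC))
cv2.imwrite("pics/zc.png",cv2.resize(s[180:365,190:400],None,fx=3.2,fy=3.2,interpolation=cv2.INTER_CUBIC))
```

```text
(no output)
```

View pics/za.png

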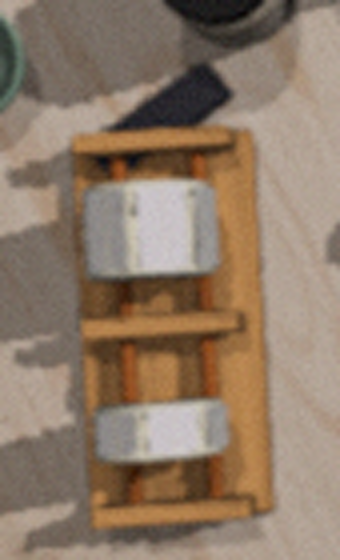

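View pics/zb.png

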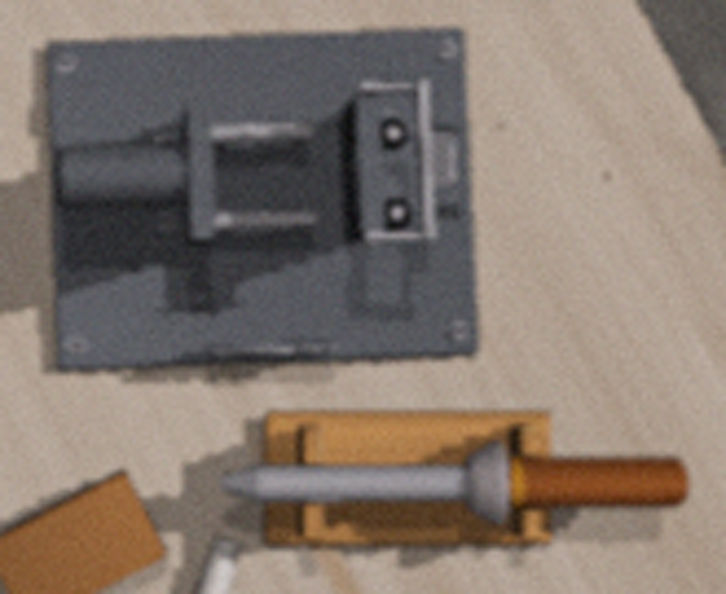

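View pics/zc.png

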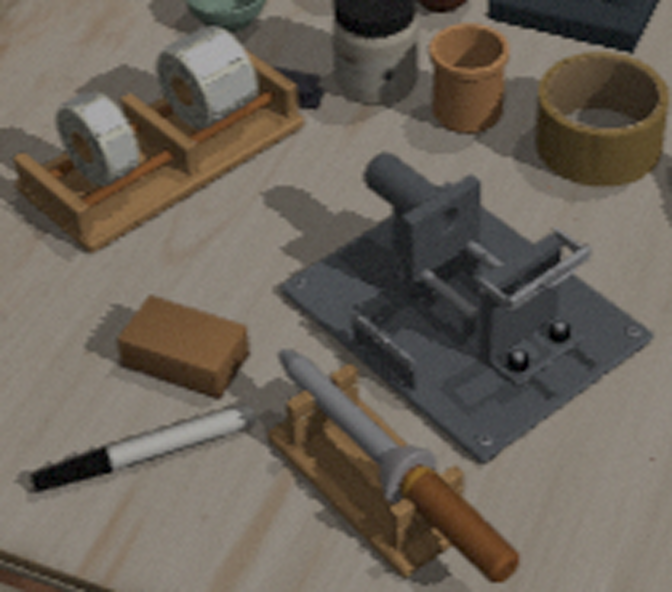

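Run:
```python
import cv2
t=cv2.imread("pics/top0.png");s=cv2.imread("pics/scene0.png")
def z(im,y0,y1,x0,x1,f,n):
    c=cv2.resize(im[y0:y1,x0:x1],None,fx=f,fy=f,interpolation=cv2.INTER_CUBIC)
    c=cv2.convertScaleAbs(c,alpha=1.5,beta=10)
    for u in range(x0-x0%10+10,x1,10):
        X=int((u+.5-x0)*f); cv2.line(c,(X,0),(X,5 if u%50 else 14),(0,255,255),1); cv2.putText(c,str(u),(X-10,24),0,.35,(0,255,255),1)
    for v in range(y0-y0%10+10,y1,10):
        Y=int((v+.5-y0)*f); cv2.line(c,(0,Y),(5,Y),(0,255,255),1); cv2.putText(c,str(v),(7,Y+4),0,.35,(0,255,255),1)
    cv2.imwrite(f"pics/{n}.png",c)
z(t,190,280,290,400,7,'y1'); z(s,225,322,272,397,6.2,'y2'); z(t,210,325,185,250,5,'y3'); z(s,185,260,190,290,7,'y4')
z(t,275,325,330,450,6.5,'y5'); z(s,285,365,270,355,7,'y6')
```

```text
(no output)
```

View pics/y1.png

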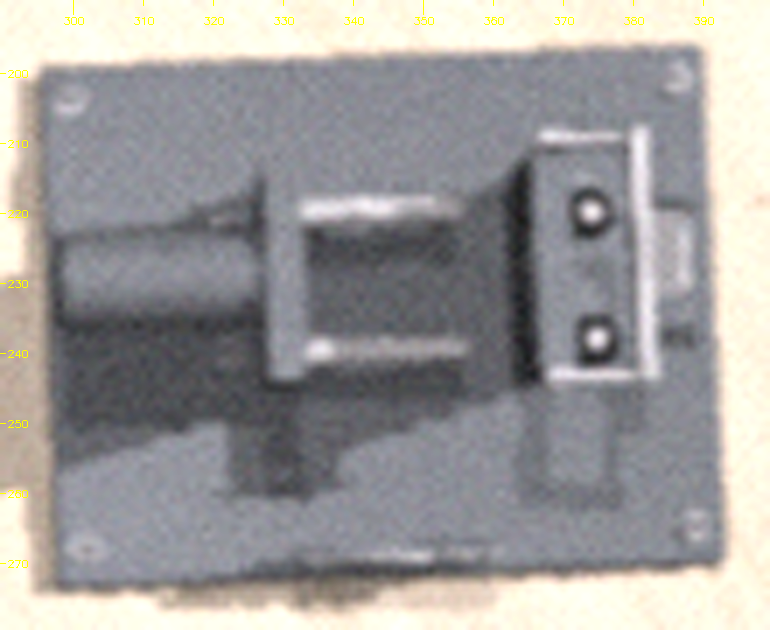

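View pics/y2.png

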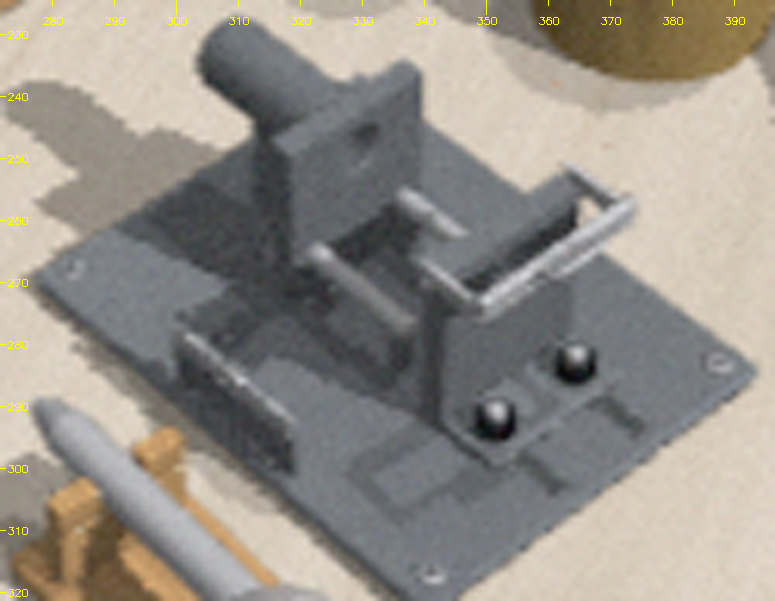

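View pics/y3.png

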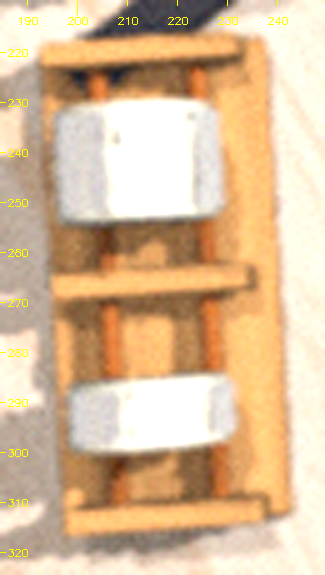

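View pics/y4.png

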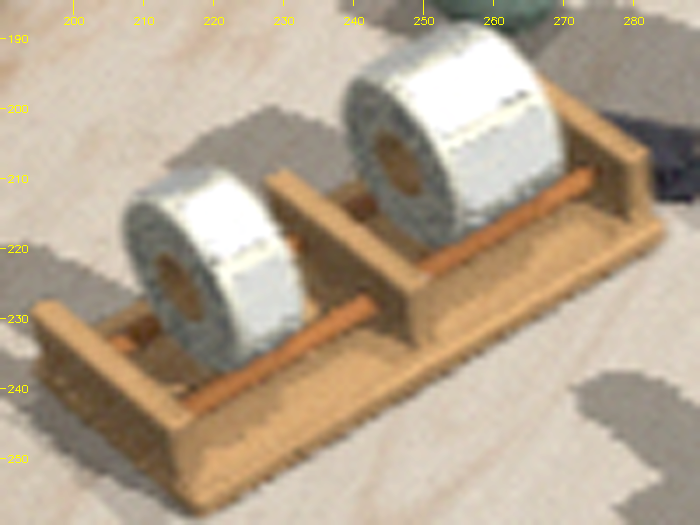

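View pics/y5.png

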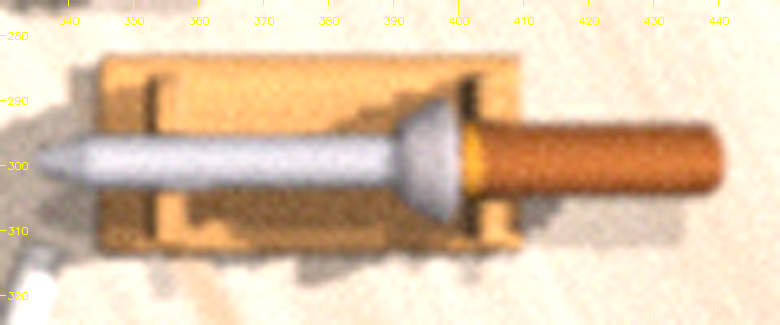

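View pics/y6.png

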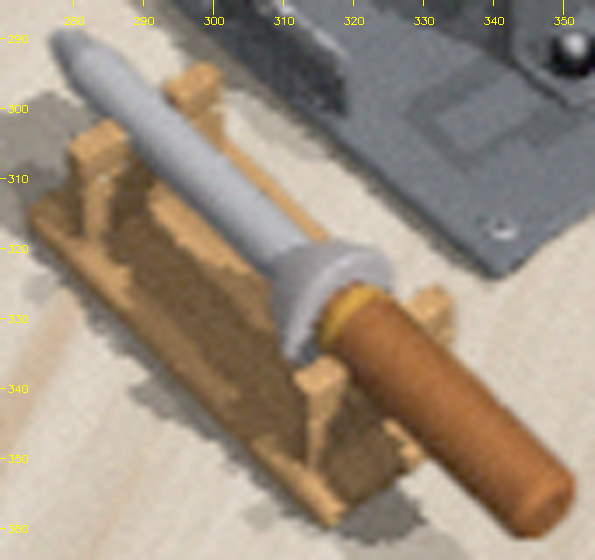

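```bash
cat > h.py <<'E'
from bench import r
import numpy as np
from scipy.optimize import least_squares
from scipy.spatial.transform import Rotation as Ro
C={n:r.calibration(n) for n in("scene","top")}
def proj(n,X):
    c=C[n];p=c['R']@np.asarray(X)+c['t'];p=c['K']@p;return p[:2]/p[2]
def ray(n,uv,z):
    c=C[n];d=c['R'].T@np.linalg.solve(c['K'],[uv[0],uv[1],1]);o=-c['R'].T@c['t'];return o+d*(z-o[2])/d[2]
def fit(obs,x0,pr=True):
    def w(p,L): return np.array([p[0]+np.cos(p[2])*L[0]-np.sin(p[2])*L[1],p[1]+np.sin(p[2])*L[0]+np.cos(p[2])*L[1],L[2]])
    f=lambda p:np.concatenate([proj(n,w(p,np.array(L)/1000))-uv for n,L,uv in obs])
    s=least_squares(f,x0,loss='soft_l1');
    if pr:
        for o,e in zip(obs,f(s.x).reshape(-1,2)):print(o,e.round(1))
    return s.x
def st():
    s=r.read_state();R=Ro.from_quat(s['eef_rot']).as_matrix()
    print('t',round(s['time'],2),'p',s['ee_pos'].round(4),'yaw_y',np.degrees(np.arctan2(R[1,1],R[0,1])).round(2),'tz',R[:,2].round(4),'F',s['ft_force'].round(1),'T',s['torque'].round(2),'w',round(s['width'],4),'q',s['joint_positions'].round(2));return s
E
python3 - <<'E'
from h import *
print('cam',-C['top']['R'].T@C['top']['t'],-C['scene']['R'].T@C['scene']['t'])
T='top';S='scene'
obs=[(T,(67,97,8),(295.2,199.2)),(T,(67,-95,8),(389.2,196.2)),(T,(-83,-95,8),(392.9,269.8)),(T,(-83,97,8),(297.4,273.1)),
(T,(-29,36,78),(327.4,243.8)),(T,(-29,26,78),(332.9,243.5)),
(S,(-29,26,78),(319.2,250)),(S,(29,26,78),(339.3,236.8)),(S,(-29,36,78),(315.8,247.4)),(S,(29,36,78),(336.6,234.3)),
(S,(-83,97,8),(277.1,268.9)),(S,(67,-95,8),(393.3,284.2)),(S,(-83,-95,8),(340.2,324.5)),(S,(0,26,62),(330.4,246.3))]
for sub in(None,T,S):
    o=[a for a in obs if sub in(None,a[0])]
    p=fit(o,[.55,.05,0],sub is None);print('disp',p.round(4),np.degrees(p[2]))
for nm,uv,z in[('wide',(212.5,241.5),.048),('narrow mid',((69/5+235/5)/2+185-.5,210+412/5-.5),.048)]:print(nm,ray(T,uv,z))
print('rackdir',ray(T,(237.5,217.1),.01),ray(T,(242.9,312.5),.01))
for nm,uv in[('tip',(334.9,299.3)),('front',(391.5,299.1)),('back',(400.6,299)),('end',(440.7,298.9))]:print(nm,ray(T,uv,.04))
E
```

```text
cam [0.51700699 0.19222674 0.92659392] [ 0.09602764 -0.44423823  0.81812405]
('top', (67, 97, 8), (295.2, 199.2)) [-0.4 -0.8]
('top', (67, -95, 8), (389.2, 196.2)) [ 0.9 -0.9]
('top', (-83, -95, 8), (392.9, 269.8)) [0.6 0.1]
('top', (-83, 97, 8), (297.4, 273.1)) [-0.3  0.2]
('top', (-29, 36, 78), (327.4, 243.8)) [ 0.5 -0.5]
('top', (-29, 26, 78), (332.9, 243.5)) [ 0.4 -0.4]
('scene', (-29, 26, 78), (319.2, 250)) [-0.9  0.1]
('scene', (29, 26, 78), (339.3, 236.8)) [ 0.5 -0.1]
('scene', (-29, 36, 78), (315.8, 247.4)) [-0.9  0.1]
('scene', (29, 36, 78), (336.6, 234.3)) [-0.2 -0.1]
('scene', (-83, 97, 8), (277.1, 268.9)) [-0.9 -0.2]
('scene', (67, -95, 8), (393.3, 284.2)) [ 0.9 -0.1]
('scene', (-83, -95, 8), (340.2, 324.5)) [-0.4 -0.8]
('scene', (0, 26, 62), (330.4, 246.3)) [-1.3  2.8]
disp [0.5933 0.1341 0.0622] 3.561336494245267
disp [0.5925 0.1347 0.0624] 3.5736851738883924
disp [0.594  0.1335 0.0613] 3.5127498947228672
wide [0.56101535 0.38689068 0.048     ]
narrow mid [0.46589388 0.37836669 0.048     ]
rackdir [0.61294698 0.34776046 0.01      ] [0.4248513  0.32989797 0.01      ]
tip [0.45730606 0.15097791 0.04      ]
front [0.46047634 0.04252212 0.04      ]
back [0.46111644 0.02504499 0.04      ]
end [ 0.46329267 -0.05211905  0.04      ]
```

Run:
```python
from h import *
print('far edge z78',ray('top',(212.5,229.1),.078),'near edge z48/18/78',ray('top',(212.5,253.9),.048)[0],ray('top',(212.5,253.9),.03)[0],ray('top',(212.5,253.9),.078)[0])
print('near hole scene',ray('scene',(246.6,207.4),.048),'narrow',ray('scene',(215,225.5),.048))
print('dowel dir',ray('top',(226.5,257),.024),ray('top',(228.5,305),.024))
p=np.array([.5933,.1341]);a=.0622
# spindle tip/handle in scene
for nm,uv in[('tip',(278.3,290.2)),('end',(345,356))]:print(nm,ray('scene',uv,.04))
# rack fit w/ board corners
obs=[('top',(45,95,10),(237.5,217.1)),('top',(45,-95,10),(242.9,312.5))]
st()
```

```text
far edge z78 [0.58234275 0.38120518 0.078     ] near edge z48/18/78 0.5374597198882158 0.5378787406159671 0.5367613520086304
near hole scene [0.5406792  0.38916261 0.048     ] narrow [0.45456568 0.3799784  0.048     ]
dowel dir [0.53272238 0.3637462  0.024     ] [0.43995723 0.3561554  0.024     ]
tip [0.45887132 0.14996892 0.04      ]
end [ 0.46245753 -0.04357231  0.04      ]
t 0.1 p [0.242  0.5759 0.2218] yaw_y 67.21 tz [-4.0e-04 -1.2e-03 -1.0e+00] F [-1.  -0.4 -0.3] T [ 0.   -0.02  0.02] w 0.0874 q [-1.2   0.33 -0.06  1.46  0.02  1.35 -0.09]
```

Run:
```python
from h import *
for P in[(.242,.576,.222),(.242,.576,.3),(.3,.54,.222),(.4,.48,.222),(.561,.388,.222),(.242,.576,0)]:print(P,proj('top',P),proj('scene',P))
# pot top extents if z=.2 / .0
for uv in[(125,338),(183,410),(65,380)]:print(uv,ray('top',uv,.2),ray('top',uv,.1))
for uv in[(130,130),(158,160),(122,218),(80,180)]:print(uv,ray('scene',uv,.2),ray('scene',uv,.1))
```

```text
(0.242, 0.576, 0.222) [ 48.67501915 447.3375053 ] [ 58.42776487 152.02171941]
(0.242, 0.576, 0.3) [ 14.3271517  470.60864665] [ 44.51853759 116.8922899 ]
(0.3, 0.54, 0.222) [ 75.70183357 407.68864436] [ 93.88822568 149.69054703]
(0.4, 0.48, 0.222) [120.12220999 340.45256557] [153.87673411 145.26556256]
(0.561, 0.388, 0.222) [186.65177606 235.08353674] [247.16743276 137.3237102 ]
(0.242, 0.576, 0) [113.95550896 403.10909699] [ 91.34698069 235.1631656 ]
(125, 338) [0.40027205 0.48170103 0.2       ] [0.384206   0.52154092 0.1       ]
(183, 410) [0.29333059 0.38740172 0.2       ] [0.26254636 0.41426335 0.1       ]
(65, 380) [0.33441436 0.56967452 0.2       ] [0.30928441 0.62162207 0.1       ]
(130, 130) [0.39706676 0.60098889 0.2       ] [0.44576882 0.77008555 0.1       ]
(158, 160) [0.39428133 0.45999506 0.2       ] [0.44253277 0.60628177 0.1       ]
(122, 218) [0.26552485 0.33647362 0.2       ] [0.29294608 0.46277704 0.1       ]
(80, 180) [0.24764116 0.49236078 0.2       ] [0.27216917 0.6438836  0.1       ]
```

Emit:
send_rows([
  [0,0,1,0,0,0,-1],
  [0,0,1,0,0,0,-1],
  [0,0,1,0,0,0,-1],
  [0,0,1,0,0,0,-1],
  [0,0,1,0,0,0,-1],
  [0,0,1,0,0,0,-1],
  [0,0,1,0,0,0,-1],
], grip_force=15)

```text
time: 0.68
ee_pos: [0.2401, 0.57, 0.4286]
eef_rot: [0.198, 0.98, -0.011, -0.002]
ft_force: [0.2, -0.3, -0.1]
width: 0.0868
```

Emit:
send_rows([
  [0.95,-0.57,0,0,0,0.5,-1],
  [0.95,-0.57,0,0,0,0.5,-1],
  [0.95,-0.57,0,0,0,0.5,-1],
  [0.95,-0.57,0,0,0,0.5,-1],
  [0.95,-0.57,0,0,0,0.5,-1],
  [0.95,-0.57,0,0,0,0.5,-1],
  [0.95,-0.57,0,0,0,0.5,-1],
  [0.95,-0.57,0,0,0,0.5,-1],
  [0.95,-0.57,0,0,0,0.5,-1],
  [0.95,-0.57,0,0,0,0.5,-1],
])

```text
time: 1.52
ee_pos: [0.5268, 0.3963, 0.4339]
eef_rot: [-0.038, 0.999, -0.008, -0.002]
ft_force: [0.0, 0.6, 0.5]
width: 0.0871
```

```bash
python3 -c "
from h import *
st()"
```

```text
t 1.52 p [0.5268 0.3963 0.4339] yaw_y 94.37 tz [-0.0035 -0.0155 -0.9999] F [0.  0.6 0.5] T [ 0.05 -0.04 -0.02] w 0.0871 q [-0.75  0.43  0.05  0.9  -0.01  1.83  0.94]
```

Emit:
send_rows([
  [0.6,-0.15,-0.9,0.18,-0.04,0.1,-1],
  [0.4,-0.1,-0.95,0,0,0,-1],
  [0.1,0,-0.95,0,0,0,-1],
  [0,0,-0.95,0,0,0,-1],
  [0,0,-0.95,0,0,0,-1],
  [0,0,-0.95,0,0,0,-1],
  [0,0,-0.95,0,0,0,-1],
  [0,0,-0.8,0,0,0,-1],
  [0,0,-0.4,0,0,0,-1],
  [0,0,0,0,0,0,-1],
])

```text
time: 2.35
ee_pos: [0.5675, 0.3754, 0.183]
eef_rot: [-0.037, 0.999, -0.004, -0.001]
ft_force: [-0.9, -0.4, 0.4]
width: 0.087
```

Run:
```python
from h import *
import cv2
st()
for n in('top','scene'):
    cv2.imwrite(f'pics/a_{n}.png',r.camera(n))
t=cv2.imread('pics/a_top.png')[180:330,140:300];s=cv2.imread('pics/a_scene.png')[60:260,160:320]
cv2.imwrite('pics/a.png',cv2.hconcat([cv2.resize(t,(400,375)),cv2.resize(s,(300,375))]))
```

```text
t 2.35 p [0.5675 0.3754 0.183 ] yaw_y 94.18 tz [-0.0021 -0.0077 -1.    ] F [-0.9 -0.4  0.4] T [0.04 0.02 0.05] w 0.087 q [-0.68  0.48  0.04  1.35 -0.01  1.33  1.  ]
```

View pics/a.png

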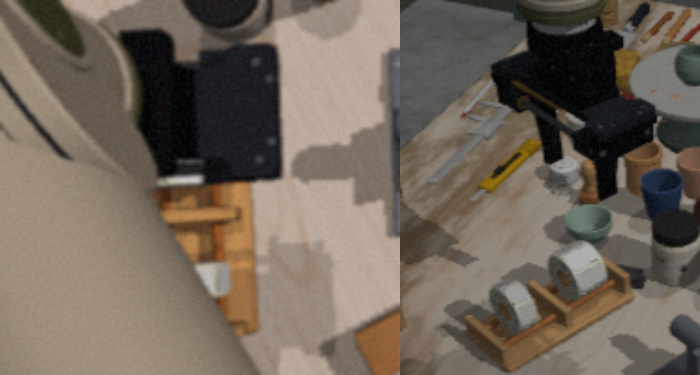

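Emit:
send_rows([
  [-0.2,0.4,-0.6,0.1,0,0.15,-1],
  [0,0.0,-0.8,0,0,0,-1],
  [0,0,-0.6,0,0,0,-1],
  [0,0,0,0,0,0,-1],
  [0,0,0,0,0,0,-1],
])

```text
time: 2.87
ee_pos: [0.5665, 0.3916, 0.1346]
eef_rot: [-0.043, 0.999, 0.006, 0.006]
ft_force: [0.0, -1.2, 0.4]
width: 0.0871
```

```bash
python3 -c "
from h import *
st()"
```

```text
t 2.87 p [0.5665 0.3916 0.1346] yaw_y 94.95 tz [ 0.012   0.0121 -0.9999] F [ 0.  -1.2  0.4] T [-0.01 -0.02 -0.02] w 0.0871 q [-0.69  0.51  0.03  1.4  -0.02  1.21  1.  ]
```

Emit:
send_rows([
  [-0.1,-0.1,-0.6,-0.08,0.08,0,-1],
  [-0.05,0,-0.6,0,0,0,-1],
  [0,0,-0.6,0,0,0,-1],
  [0,0,-0.5,0,0,0,-1],
  [0,0,0,0,0,0,-1],
  [0,0,0,0,0,0,-1],
])

```text
time: 3.37
ee_pos: [0.5664, 0.3908, 0.0728]
eef_rot: [-0.043, 0.999, 0.006, 0.008]
ft_force: [0.9, 0.2, 0.3]
width: 0.0866
```

```bash
python3 -c "
from h import *
st()"
```

```text
t 3.37 p [0.5664 0.3908 0.0728] yaw_y 94.89 tz [ 0.0155  0.0125 -0.9998] F [0.9 0.2 0.3] T [0.03 0.03 0.02] w 0.0866 q [-0.69  0.56  0.03  1.46 -0.02  1.1   1.  ]
```

Emit:
send_rows([
  [-0.1,-0.05,-0.4,-0.12,0.15,0,-1],
  [-0.1,-0.05,-0.4,-0.12,0.15,0,-1],
  [-0.1,0,-0.3,0,0,0,-1],
  [0,0,0,0,0,0,-1],
  [0,0,0,0,0,0,-1],
])

```text
time: 3.78
ee_pos: [0.5584, 0.3886, 0.0407]
eef_rot: [-0.042, 0.999, -0.004, -0.005]
ft_force: [0.1, -0.5, 1.0]
width: 0.0871
```

```bash
python3 -c "
from h import *
st()"
```

```text
t 3.78 p [0.5584 0.3886 0.0407] yaw_y 94.86 tz [-0.0095 -0.0079 -0.9999] F [ 0.1 -0.5  1. ] T [0.02 0.01 0.01] w 0.0871 q [-0.69  0.6   0.03  1.47 -0.02  1.08  0.99]
```

Emit:
send_rows([
  [0.05,0,-0.25,0.05,-0.06,0,-1],
  [0.05,0,-0.15,0,0,0,-1],
  [0,0,0,0,0,0,-1],
  [0,0,0,0,0,0,-1],
])

```text
time: 4.12
ee_pos: [0.5618, 0.3888, 0.0279]
eef_rot: [-0.042, 0.999, -0.001, -0.002]
ft_force: [-0.2, 0.5, -0.3]
width: 0.0869
```

```bash
python3 -c "
from h import *
st()"
```

```text
t 4.12 p [0.5618 0.3888 0.0279] yaw_y 94.87 tz [-0.0031 -0.0026 -1.    ] F [-0.2  0.5 -0.3] T [0.03 0.01 0.02] w 0.0869 q [-0.69  0.61  0.02  1.48 -0.02  1.05  0.99]
```

Good. Close.

Emit:
send_rows([
  [0,0,0,0,0,0,1],
  [0,0,0,0,0,0,1],
  [0,0,0,0,0,0,1],
  [0,0,0,0,0,0,1],
  [0,0,0,0,0,0,1],
  [0,0,0,0,0,0,1],
  [0,0,0,0,0,0,1],
  [0,0,0,0,0,0,1],
], grip_force=15)

```text
time: 4.78
ee_pos: [0.5624, 0.3894, 0.0291]
eef_rot: [-0.043, 0.999, -0.001, -0.001]
ft_force: [-0.4, 0.8, -0.9]
width: 0.0595
```

Emit:
send_rows([
  [0,0,0.5,0,0,0,1],
  [0,0,0.8,0,0,0,1],
  [0,0,0.9,0,0,0,1],
  [0,0,0.9,0,0,0,1],
  [0,0,0.8,0,0,0,1],
  [0,0,0.4,0,0,0,1],
  [0,0,0,0,0,0,1],
])

```text
time: 5.37
ee_pos: [0.5592, 0.3863, 0.1593]
eef_rot: [-0.042, 0.999, -0.003, -0.004]
ft_force: [0.4, -0.2, -1.2]
width: 0.0598
```

Run:
```python
from h import *
import cv2
st()
for n in('top','scene'):
    cv2.imwrite(f'pics/b_{n}.png',r.camera(n))
t=cv2.imread('pics/b_top.png')[180:330,140:300];s=cv2.imread('pics/b_scene.png')[60:260,160:320]
cv2.imwrite('pics/b.png',cv2.hconcat([cv2.resize(t,(400,375)),cv2.resize(s,(300,375))]))
```

```text
t 5.37 p [0.5592 0.3863 0.1593] yaw_y 94.86 tz [-0.0084 -0.0073 -0.9999] F [ 0.4 -0.2 -1.2] T [ 0.06 -0.02  0.02] w 0.0598 q [-0.7   0.49  0.03  1.37 -0.02  1.29  0.99]
```

View pics/b.png

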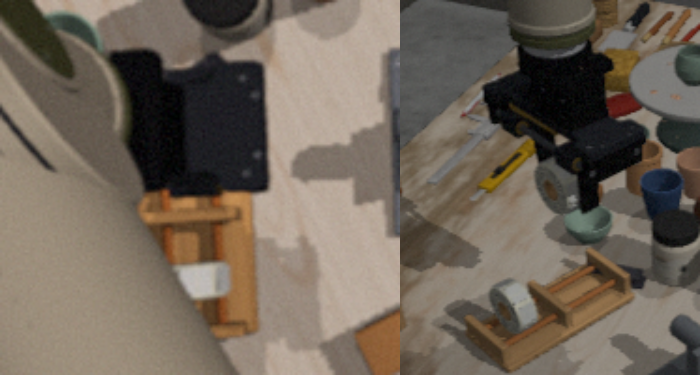

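Emit:
send_rows([
  [0.05,-0.45,0.05,0.06,-0.08,-0.95,1],
  [0.05,-0.45,0,0,0,-0.95,1],
  [0.05,-0.45,0,0,0,-0.95,1],
  [0.05,-0.45,0,0,0,-0.95,1],
  [0.05,-0.45,0,0,0,-0.95,1],
  [0.05,-0.45,0,0,0,-0.95,1],
  [0.05,-0.45,0,0,0,-0.95,1],
  [0.05,-0.45,0,0,0,-0.95,1],
  [0.05,-0.45,0,0,0,-0.95,1],
  [0.05,-0.45,0,0,0,-0.95,1],
])

```text
time: 6.3
ee_pos: [0.5624, 0.2437, 0.1327]
eef_rot: [0.377, 0.926, -0.009, -0.016]
ft_force: [-0.4, -1.1, -1.2]
width: 0.0599
```

Run:
```python
from h import *
st()
p=np.array([.5933,.1341]);a=.0622
def loc(P):
    d=P[:2]-p;return np.array([np.cos(a)*d[0]+np.sin(a)*d[1],-np.sin(a)*d[0]+np.cos(a)*d[1]])*1000
for n,uv in[('top',(383.1,225)),('top',(380.2,225)),('top',(366,225)),('scene',(350,275)),('scene',(373,258))]:
    print(n,uv,[ (z,loc(ray(n,uv,z)).round(1)) for z in(.078,.086,.09)])
# knob screw plate bottom in scene: near cheek foot edge
```

```text
t 6.3 p [0.5624 0.2437 0.1327] yaw_y 45.66 tz [-0.0359 -0.0042 -0.9993] F [-0.4 -1.1 -1.2] T [-0.07 -0.08  0.03] w 0.0599 q [-0.64  0.39  0.21  1.58 -0.1   1.21  0.39]
top (383.1, 225) [(0.078, array([  1.4, -67.4])), (0.086, array([  0.7, -66.2])), (0.09, array([  0.3, -65.6]))]
top (380.2, 225) [(0.078, array([  1.5, -62.1])), (0.086, array([  0.8, -60.9])), (0.09, array([  0.5, -60.3]))]
top (366, 225) [(0.078, array([  2.4, -35.7])), (0.086, array([  1.7, -34.8])), (0.09, array([  1.4, -34.3]))]
scene (350, 275) [(0.078, array([-29.2, -63.4])), (0.086, array([-34.7, -68.6])), (0.09, array([-37.4, -71.3]))]
scene (373, 258) [(0.078, array([ 34.9, -60.7])), (0.086, array([ 28.8, -66. ])), (0.09, array([ 25.7, -68.6]))]
```

Run:
```python
from h import *
p=np.array([.5933,.1341]);a=.0622
def loc(P):
    d=P[:2]-p;return np.array([np.cos(a)*d[0]+np.sin(a)*d[1],-np.sin(a)*d[0]+np.cos(a)*d[1]])*1000
for n,uv in[('scene',(340,266.5)),('scene',(363.4,251.6)),('scene',(350,275)),('scene',(373,258)),('top',(363,225)),('top',(366.6,225))]:
    print(n,uv,[ (z,loc(ray(n,uv,z)).round(1)) for z in(.078,.086,.09)])
def w(L): return [p[0]+np.cos(a)*L[0]-np.sin(a)*L[1],p[1]+np.sin(a)*L[0]+np.cos(a)*L[1],L[2]]
for yo in(-.036,-.044):
  print(yo,'cheek top corners top/scene',[ (proj('top',w((x,y,.078))).round(1),proj('scene',w((x,y,.078))).round(1)) for x in(-.029,.029) for y in(yo,yo+.01)], 'foot z8 inner',proj('top',w((0,yo+.01,.008))))
```

```text
scene (340, 266.5) [(0.078, array([-28. , -34.9])), (0.086, array([-33.4, -40.4])), (0.09, array([-36.1, -43.2]))]
scene (363.4, 251.6) [(0.078, array([ 33.7, -35.9])), (0.086, array([ 27.6, -41.4])), (0.09, array([ 24.5, -44.2]))]
scene (350, 275) [(0.078, array([-29.2, -63.4])), (0.086, array([-34.7, -68.6])), (0.09, array([-37.4, -71.3]))]
scene (373, 258) [(0.078, array([ 34.9, -60.7])), (0.086, array([ 28.8, -66. ])), (0.09, array([ 25.7, -68.6]))]
top (363, 225) [(0.078, array([  2.6, -30.2])), (0.086, array([  1.9, -29.3])), (0.09, array([  1.6, -28.9]))]
top (366.6, 225) [(0.078, array([  2.4, -36.8])), (0.086, array([  1.7, -35.9])), (0.09, array([  1.3, -35.4]))]
-0.036 cheek top corners top/scene [(array([366.8, 241.9]), array([340. , 267.1])), (array([361.4, 242.1]), array([336.4, 264.3])), (array([365.5, 210.7]), array([361.7, 252.8])), (array([360.2, 210.9]), array([358.1, 250.1]))] foot z8 inner [357.27853936 229.58396504]
-0.044 cheek top corners top/scene [(array([371.2, 241.8]), array([342.9, 269.3])), (array([365.8, 242. ]), array([339.3, 266.5])), (array([369.8, 210.6]), array([364.6, 254.9])), (array([364.5, 210.8]), array([361. , 252.2]))] foot z8 inner [361.26531846 229.44870324]
```

Emit:
send_rows([
  [0.1,-0.35,0.5,0,-0.2,-0.85,1],
  [0.1,-0.35,0.4,0,-0.2,-0.85,1],
  [0.15,-0.35,0.3,0,-0.1,-0.85,1],
  [0.15,-0.35,0.2,0,0,-0.85,1],
  [0.15,-0.35,0,0,0,-0.85,1],
  [0.15,-0.35,0,0,0,-0.85,1],
  [0.15,-0.35,0,0,0,-0.85,1],
  [0.1,-0.2,0,0,0,-0.6,1],
  [0,0,0,0,0,0,1],
])

```text
time: 7.05
ee_pos: [0.5865, 0.1514, 0.1551]
eef_rot: [0.639, 0.769, -0.012, -0.004]
ft_force: [-0.2, -0.1, -1.6]
width: 0.0596
```

```bash
python3 -c "
from h import *
st()"
```

```text
t 7.05 p [0.5865 0.1514 0.1551] yaw_y 10.58 tz [-0.021  -0.0132 -0.9997] F [-0.2 -0.1 -1.6] T [-0.09 -0.01  0.06] w 0.0596 q [-0.61  0.36  0.35  1.6  -0.12  1.23 -0.05]
```

Emit:
send_rows([
  [0.12,-0.3,0,0.12,-0.18,-0.7,1],
  [0.12,-0.3,0,0.06,-0.1,-0.6,1],
  [0.05,-0.1,0,0,0,-0.2,1],
  [0,0,0,0,0,0,1],
  [0,0,0,0,0,0,1],
])

```text
time: 7.47
ee_pos: [0.5913, 0.1307, 0.1472]
eef_rot: [0.686, 0.728, -0.003, -0.002]
ft_force: [0.3, -0.2, -1.0]
width: 0.0599
```

```bash
python3 -c "
from h import *
st()"
```

```text
t 7.47 p [0.5913 0.1307 0.1472] yaw_y 3.38 tz [-7.2e-03 -4.0e-04 -1.0e+00] F [ 0.3 -0.2 -1. ] T [-0.09  0.03  0.02] w 0.0599 q [-0.6   0.36  0.38  1.62 -0.14  1.2  -0.13]
```

Emit:
send_rows([
  [0.08,0.08,-0.3,0,-0.08,0.03,1],
  [0,0,-0.3,0,0,0,1],
  [0,0,-0.2,0,0,0,1],
  [0,0,0,0,0,0,1],
  [0,0,0,0,0,0,1],
])

```text
time: 7.88
ee_pos: [0.5922, 0.1367, 0.1186]
eef_rot: [0.682, 0.732, -0.001, -0.001]
ft_force: [0.1, -0.2, -0.9]
width: 0.06
```

Run:
```python
from h import *
import cv2
st()
for n in('top','scene'):
    cv2.imwrite(f'pics/c_{n}.png',r.camera(n))
t=cv2.imread('pics/c_top.png')[180:290,280:410];s=cv2.imread('pics/c_scene.png')[180:320,260:400]
cv2.imwrite('pics/c.png',cv2.hconcat([cv2.resize(t,(390,330)),cv2.resize(s,(400,330),interpolation=cv2.INTER_CUBIC)]))
```

```text
t 7.88 p [0.5922 0.1367 0.1186] yaw_y 4.07 tz [-2.7e-03 -6.0e-04 -1.0e+00] F [ 0.1 -0.2 -0.9] T [-0.08  0.01  0.02] w 0.06 q [-0.6   0.38  0.37  1.65 -0.15  1.14 -0.12]
```

View pics/c.png

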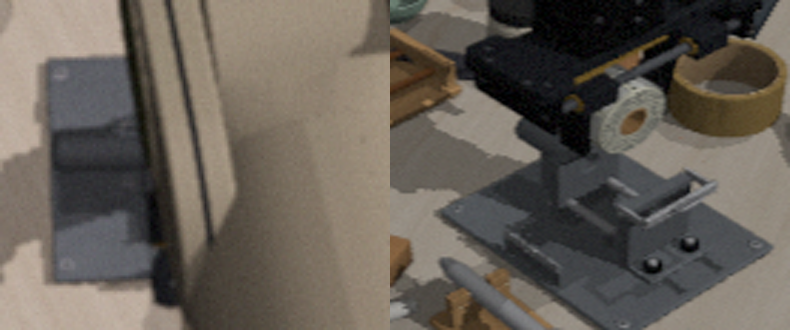

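Run:
```python
from h import *
import cv2
print(proj('scene',(.5937,.1147,.1373)), ray('scene',(344.7,231.8),.1373))
c=cv2.imread('pics/c_scene.png')[200:260,310:390]
cv2.imwrite('pics/c2.png',cv2.convertScaleAbs(cv2.resize(c,None,fx=8,fy=8,interpolation=cv2.INTER_CUBIC),alpha=1.3))
```

```text
[345.60912353 232.84947042] [0.59424795 0.11797559 0.1373    ]
```

View pics/c2.png

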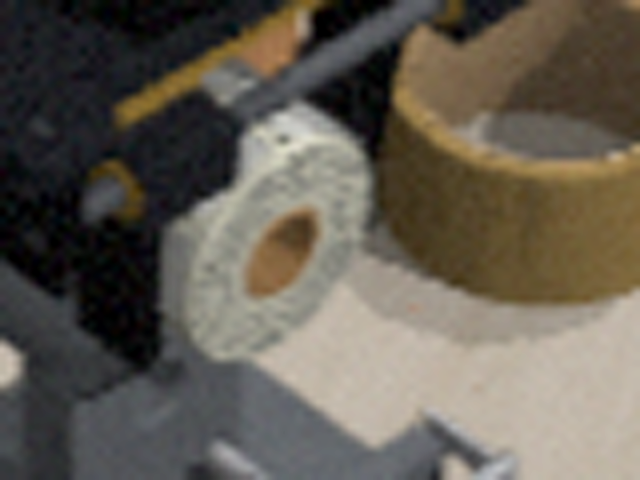

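Emit:
send_rows([
  [0.04,-0.14,-0.3,0,0,-0.06,1],
  [0,-0.05,-0.5,0,0,0,1],
  [0,0,-0.5,0,0,0,1],
  [0,0,-0.4,0,0,0,1],
  [0,0,0,0,0,0,1],
  [0,0,0,0,0,0,1],
])

```text
time: 8.48
ee_pos: [0.5953, 0.1291, 0.0663]
eef_rot: [0.684, 0.729, 0.001, 0.0]
ft_force: [0.3, 0.5, -1.0]
width: 0.0601
```

```bash
python3 -c "
from h import *
st()"
```

```text
t 8.48 p [0.5953 0.1291 0.0663] yaw_y 3.63 tz [ 1.7e-03  4.0e-04 -1.0e+00] F [ 0.3  0.5 -1. ] T [-0.05  0.07  0.01] w 0.0601 q [-0.58  0.44  0.36  1.7  -0.18  1.04 -0.09]
```

Emit:
send_rows([
  [-0.04,0.08,-0.25,0,0,0,1],
  [0,0,-0.3,0,0,0,1],
  [0,0,-0.15,0,0,0,1],
  [0,0,0,0,0,0,1],
  [0,0,0,0,0,0,1],
])

```text
time: 8.9
ee_pos: [0.5949, 0.1321, 0.0446]
eef_rot: [0.684, 0.729, 0.002, 0.001]
ft_force: [0.3, -0.7, -1.2]
width: 0.0597
```

```bash
python3 -c "
from h import *
st()"
```

```text
t 8.9 p [0.5949 0.1321 0.0446] yaw_y 3.63 tz [ 0.0037  0.0012 -1.    ] F [ 0.3 -0.7 -1.2] T [-0.1   0.06  0.01] w 0.0597 q [-0.57  0.47  0.35  1.71 -0.19  0.99 -0.09]
```

Emit:
send_rows([
  [-0.03,0,-0.15,0,0,0,1],
  [0,0,-0.1,0,0,0,1],
  [0,0,-0.05,0,0,0,1],
  [0,0,0,0,0,0,1],
])

```text
time: 9.23
ee_pos: [0.5939, 0.1324, 0.0368]
eef_rot: [0.684, 0.729, 0.002, 0.001]
ft_force: [-1.1, 0.1, -0.5]
width: 0.0598
```

```bash
python3 -c "
from h import *
st()"
```

```text
t 9.23 p [0.5939 0.1324 0.0368] yaw_y 3.64 tz [ 0.0035  0.0022 -1.    ] F [-1.1  0.1 -0.5] T [-0.16  0.12 -0.03] w 0.0598 q [-0.57  0.47  0.35  1.72 -0.19  0.98 -0.09]
```

Emit:
send_rows([
  [0,0,-0.05,0,0,0,1],
  [0,0,0,0,0,0,1],
  [0,0,0,0,0,0,0.2],
  [0,0,0,0,0,0,0],
  [0,0,0,0,0,0,-0.5],
  [0,0,0,0,0,0,-0.9],
  [0,0,0,0,0,0,-1],
  [0,0,0,0,0,0,-1],
])

```text
time: 9.9
ee_pos: [0.5946, 0.1326, 0.0364]
eef_rot: [0.684, 0.729, 0.003, 0.001]
ft_force: [0.3, -0.2, -0.6]
width: 0.0776
```

Run:
```python
from h import *
import cv2
st()
for n in('scene',):
    cv2.imwrite(f'pics/d_{n}.png',r.camera(n))
s=cv2.imread('pics/d_scene.png')[200:320,260:400]
cv2.imwrite('pics/d.png',cv2.convertScaleAbs(cv2.resize(s,None,fx=5,fy=5,interpolation=cv2.INTER_CUBIC),alpha=1.3))
```

```text
t 9.9 p [0.5946 0.1326 0.0364] yaw_y 3.63 tz [ 0.0052  0.0032 -1.    ] F [ 0.3 -0.2 -0.6] T [-0.05  0.05  0.01] w 0.0776 q [-0.57  0.47  0.35  1.72 -0.19  0.98 -0.09]
```

View pics/d.png

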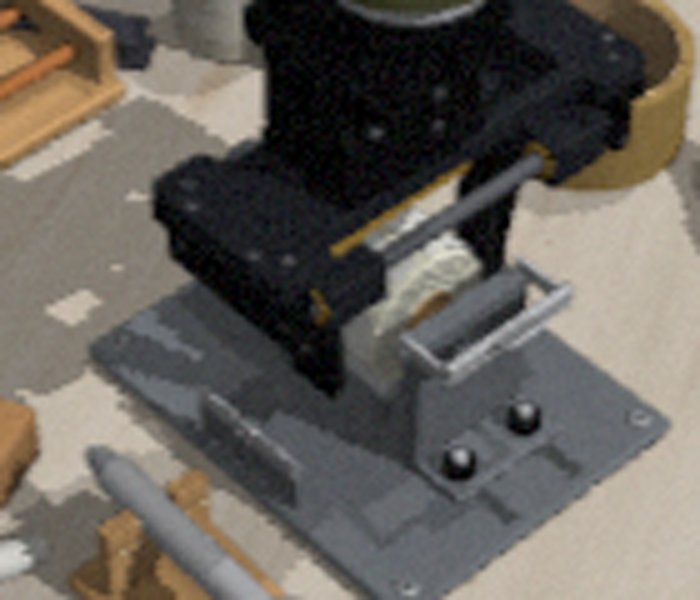

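Emit:
send_rows([
  [0,0,0.3,0,0,0,-1],
  [0,0,0.6,0,0,0,-1],
  [0,0,0.9,0,0,0,-1],
  [0,0,0.9,0,0,0,-1],
  [0,0,0.9,0,0,0,-1],
  [0,0,0.6,0,0,0,-1],
  [0,0,0,0,0,0,-1],
])

```text
time: 10.53
ee_pos: [0.5929, 0.1314, 0.1705]
eef_rot: [0.685, 0.729, 0.002, 0.001]
ft_force: [0.5, -0.0, -0.1]
width: 0.0867
```

Emit:
send_rows([
  [-0.5,-0.6,0.1,0,0,0,-1],
  [-0.6,-0.65,0.1,0,0,0,-1],
  [-0.7,-0.75,0.1,0,0,0,-1],
  [-0.7,-0.75,0.1,0,0,0,-1],
  [-0.7,-0.75,0.1,0,0,0,-1],
  [-0.6,-0.6,0,0,0,0,-1],
  [-0.3,-0.3,0,0,0,0,-1],
  [0,0,0,0,0,0,-1],
])

```text
time: 11.2
ee_pos: [0.464, -0.0044, 0.1871]
eef_rot: [0.684, 0.73, 0.004, 0.001]
ft_force: [0.2, -0.1, 0.3]
width: 0.0871
```

Run:
```python
from h import *
import cv2
st()
for n in('scene','top'):
    cv2.imwrite(f'pics/e_{n}.png',r.camera(n))
s=cv2.imread('pics/e_scene.png')[200:320,260:400];t=cv2.imread('pics/e_top.png')[185:285,285:405]
cv2.imwrite('pics/e.png',cv2.convertScaleAbs(cv2.hconcat([cv2.resize(s,(420,360),interpolation=cv2.INTER_CUBIC),cv2.resize(t,(380,360),interpolation=cv2.INTER_CUBIC)]),alpha=1.3))
```

```text
t 11.2 p [ 0.464  -0.0044  0.1871] yaw_y 3.7 tz [ 0.0072  0.0048 -1.    ] F [ 0.2 -0.1  0.3] T [-0.06  0.02  0.02] w 0.0871 q [-0.54 -0.03  0.45  1.94  0.01  1.21 -0.03]
```

View pics/e.png

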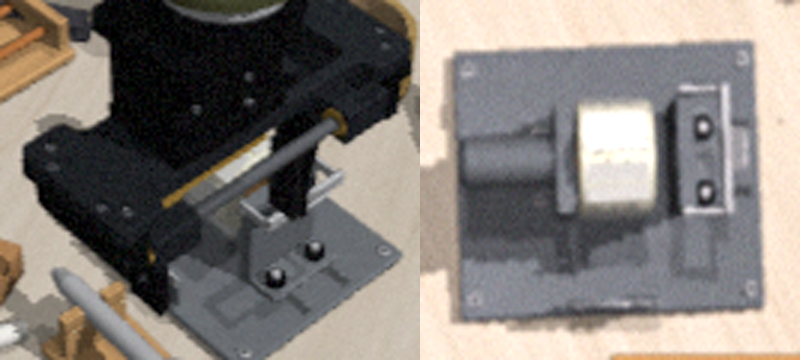

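Run:
```python
from h import *
p=np.array([.5925,.1347]);a=.0622
def loc(P):
    d=P[:2]-p;return np.array([np.cos(a)*d[0]+np.sin(a)*d[1],-np.sin(a)*d[0]+np.cos(a)*d[1]])*1000
for uv in[(334.9,228),(359.2,228),(333,230)]:print(uv,loc(ray('top',uv,.086)),loc(ray('top',uv,.056)))
import cv2
t=cv2.imread('pics/e_top.png')
g=cv2.cvtColor(t,cv2.COLOR_BGR2GRAY)
m=((g[205:255,325:370]>120)).astype(np.uint8)
n,l,stt,c=cv2.connectedComponentsWithStats(m)
i=1+np.argmax(stt[1:,4]);cn=cv2.findContours((l==i).astype(np.uint8),0,1)[0][0];print(stt[i],cv2.minAreaRect(cn+np.array([325,205])))
```

```text
(334.9, 228) [-1.0974052  21.77603029] [ 1.42487415 20.33661581]
(359.2, 228) [ -2.6079735  -22.75320188] [ -0.1396049  -25.78182245]
(333, 230) [-4.64981638 25.38988303] [-2.25431921 24.07944353]
[ 10   7  25  30 682] ((347.0, 226.5), (24.0, 29.0), 0.0)
```

Emit:
send_rows([
  [-0.05,-0.2,-0.7,0.03,0.03,-0.3,-1],
  [0,-0.1,-0.8,0,0,-0.15,-1],
  [0,0,-0.8,0,0,0,-1],
  [0,0,-0.7,0,0,0,-1],
  [0,0,-0.4,0,0,0,-1],
  [0,0,0,0,0,0,-1],
  [0,0,0,0,0,0,-1],
])

```text
time: 11.88
ee_pos: [0.4694, -0.0049, 0.0815]
eef_rot: [0.695, 0.719, 0.006, 0.001]
ft_force: [-0.1, -0.8, 0.6]
width: 0.0868
```

```bash
python3 -c "
from h import *
st()"
```

```text
t 11.88 p [ 0.4694 -0.0049  0.0815] yaw_y 1.96 tz [ 0.0094  0.0064 -0.9999] F [-0.1 -0.8  0.6] T [-0.13  0.02  0.02] w 0.0868 q [-0.52  0.12  0.46  2.05 -0.07  0.97  0.02]
```

Emit:
send_rows([
  [-0.25,-0.3,-0.4,-0.08,0.12,0,-1],
  [-0.15,-0.1,-0.4,0,0,0,-1],
  [0,0,-0.3,0,0,0,-1],
  [0,0,0,0,0,0,-1],
  [0,0,0,0,0,0,-1],
])

```text
time: 12.3
ee_pos: [0.459, -0.0169, 0.0483]
eef_rot: [0.694, 0.72, -0.0, 0.001]
ft_force: [-0.4, 0.5, 0.9]
width: 0.0871
```

```bash
python3 -c "
from h import *
st()"
```

```text
t 12.3 p [ 0.459  -0.0169  0.0483] yaw_y 2.13 tz [ 8.0e-04 -1.7e-03 -1.0e+00] F [-0.4  0.5  0.9] T [-0.13  0.01 -0.  ] w 0.0871 q [-0.5   0.16  0.47  2.1  -0.09  0.9   0.05]
```

Emit:
send_rows([
  [0.12,0.1,-0.3,0,0,-0.05,-1],
  [0,0,-0.4,0,0,0,-1],
  [0,0,-0.15,0,0,0,-1],
  [0,0,0,0,0,0,-1],
  [0,0,0,0,0,0,-1],
])

```text
time: 12.72
ee_pos: [0.4656, -0.0126, 0.0226]
eef_rot: [0.695, 0.719, 0.001, 0.002]
ft_force: [-0.1, 0.9, 0.3]
width: 0.0871
```

```bash
python3 -c "
from h import *
st()"
```

```text
t 12.72 p [ 0.4656 -0.0126  0.0226] yaw_y 1.87 tz [ 4.6e-03 -8.0e-04 -1.0e+00] F [-0.1  0.9  0.3] T [-0.07  0.02 -0.03] w 0.0871 q [-0.49  0.22  0.46  2.1  -0.13  0.84  0.07]
```

Emit:
send_rows([
  [-0.12,0,-0.04,0,0,0,-1],
  [0,0,0,0,0,0,-1],
  [0,0,0,0,0,0,0],
  [0,0,0,0,0,0,0.3],
], grip_force=30)

```text
time: 13.05
ee_pos: [0.4625, -0.0123, 0.0225]
eef_rot: [0.696, 0.719, 0.002, 0.002]
ft_force: [0.7, -0.5, -0.4]
width: 0.0804
```

```bash
python3 -c "
from h import *
st()"
```

```text
t 13.05 p [ 0.4625 -0.0123  0.0225] yaw_y 1.86 tz [ 6.1e-03 -3.0e-04 -1.0e+00] F [ 0.7 -0.5 -0.4] T [-0.08  0.07 -0.08] w 0.0804 q [-0.49  0.21  0.46  2.11 -0.12  0.84  0.07]
```

Emit:
send_rows([
  [0,0,-0.03,0,0.05,0,0.3],
  [0,0,0,0,0,0,1],
  [0,0,0,0,0,0,1],
  [0,0,0,0,0,0,1],
  [0,0,0,0,0,0,1],
  [0,0,0,0,0,0,1],
  [0,0,0,0,0,0,1],
  [0,0,0,0,0,0,1],
  [0,0,0,0,0,0,1],
], grip_force=35)

```text
time: 13.8
ee_pos: [0.463, -0.0123, 0.0222]
eef_rot: [0.696, 0.718, 0.001, 0.001]
ft_force: [-0.2, 0.3, 1.3]
width: 0.0218
```

```bash
python3 -c "
from h import *
st()"
```

```text
t 13.8 p [ 0.463  -0.0123  0.0222] yaw_y 1.86 tz [ 2.5e-03  1.0e-04 -1.0e+00] F [-0.2  0.3  1.3] T [-0.11  0.08  0.04] w 0.0218 q [-0.49  0.21  0.46  2.11 -0.13  0.84  0.07]
```

Emit:
send_rows([
  [0,0,0.4,0,0,0,1],
  [0,0,0.7,0,0,0,1],
  [0,0,0.8,0,0,0,1],
  [0,0,0.8,0,0,0,1],
  [0,0,0.6,0,0,0,1],
  [0,-0.3,0.2,0,0,0,1],
  [0,-0.6,0.1,0,0,0,1],
  [0,-0.7,0.1,0,0,0,1],
  [0,-0.7,0.1,0,0,0,1],
])

```text
time: 14.55
ee_pos: [0.4599, -0.0815, 0.1383]
eef_rot: [0.693, 0.721, -0.001, -0.001]
ft_force: [-0.4, -1.0, -1.0]
width: 0.0209
```

```bash
python3 -c "
from h import *
st()"
```

```text
t 14.55 p [ 0.4599 -0.0815  0.1383] yaw_y 2.3 tz [-2.3e-03 -9.0e-04 -1.0e+00] F [-0.4 -1.  -1. ] T [-0.15  0.08 -0.02] w 0.0209 q [-0.45  0.04  0.54  1.99 -0.02  1.11  0.14]
```

Now sideways to the axle line, behind the near cheek, lowering partly.

Emit:
send_rows([
  [0.5,-0.4,0,0,0,0.05,1],
  [0.7,-0.3,0,0,0,0.05,1],
  [0.8,-0.2,0,0,0,0.05,1],
  [0.8,-0.1,0,0,0,0.05,1],
  [0.8,0,0,0,0,0.05,1],
  [0.6,0,0,0,0,0,1],
  [0.3,0,0,0,0,0,1],
  [0,0,0,0,0,0,1],
])

```text
time: 15.22
ee_pos: [0.5961, -0.1261, 0.1316]
eef_rot: [0.688, 0.726, -0.004, -0.001]
ft_force: [-0.2, -0.1, -1.0]
width: 0.021
```

```bash
python3 -c "
from h import *
st()"
```

```text
t 15.22 p [ 0.5961 -0.1261  0.1316] yaw_y 3.11 tz [-0.0073 -0.004  -1.    ] F [-0.2 -0.1 -1. ] T [-0.12  0.02  0.06] w 0.021 q [-0.32  0.4   0.57  1.64 -0.23  1.17  0.36]
```

Emit:
send_rows([
  [0.25,0.15,-0.5,0.05,-0.08,0.1,1],
  [0.1,0.1,-0.8,0,0,0,1],
  [0,0,-0.8,0,0,0,1],
  [0,0,-0.5,0,0,0,1],
  [0,0,0,0,0,0,1],
  [0,0,0,0,0,0,1],
])

```text
time: 15.72
ee_pos: [0.6021, -0.1232, 0.0475]
eef_rot: [0.685, 0.728, -0.002, -0.001]
ft_force: [-0.5, -0.1, 0.2]
width: 0.021
```

```bash
python3 -c "
from h import *
st()"
```

```text
t 15.72 p [ 0.6021 -0.1232  0.0475] yaw_y 3.48 tz [-0.0043 -0.0024 -1.    ] F [-0.5 -0.1  0.2] T [-0.13  0.02  0.03] w 0.021 q [-0.29  0.51  0.53  1.7  -0.29  1.02  0.4 ]
```

Emit:
send_rows([
  [0.22,0.12,-0.08,0.03,-0.05,0.05,1],
  [0.03,0,-0.02,0,0,0,1],
  [0,0,0,0,0,0,1],
  [0,0,0,0,0,0,1],
])

```text
time: 16.05
ee_pos: [0.6109, -0.1203, 0.0472]
eef_rot: [0.684, 0.73, 0.001, 0.001]
ft_force: [0.2, 0.6, -1.3]
width: 0.0209
```

Run:
```python
from h import *
import cv2
st()
for n in('scene','top'):
    cv2.imwrite(f'pics/f_{n}.png',r.camera(n))
def z(im,y0,y1,x0,x1,f,n):
    c=cv2.resize(im[y0:y1,x0:x1],None,fx=f,fy=f,interpolation=cv2.INTER_CUBIC)
    c=cv2.convertScaleAbs(c,alpha=1.5,beta=10)
    for u in range(x0-x0%10+10,x1,10):
        X=int((u+.5-x0)*f); cv2.line(c,(X,0),(X,5),(0,255,255),1); cv2.putText(c,str(u),(X-10,24),0,.35,(0,255,255),1)
    for v in range(y0-y0%10+10,y1,10):
        Y=int((v+.5-y0)*f); cv2.line(c,(0,Y),(5,Y),(0,255,255),1); cv2.putText(c,str(v),(7,Y+4),0,.35,(0,255,255),1)
    cv2.imwrite(f"pics/{n}.png",c)
z(cv2.imread('pics/f_top.png'),190,275,325,455,6,'f1');z(cv2.imread('pics/f_scene.png'),225,335,300,430,5.4,'f2')
```

```text
t 16.05 p [ 0.6109 -0.1203  0.0472] yaw_y 3.72 tz [ 3.6e-03  2.0e-04 -1.0e+00] F [ 0.2  0.6 -1.3] T [-0.12  0.03  0.04] w 0.0209 q [-0.28  0.52  0.52  1.68 -0.3   1.02  0.4 ]
```

View pics/f1.png

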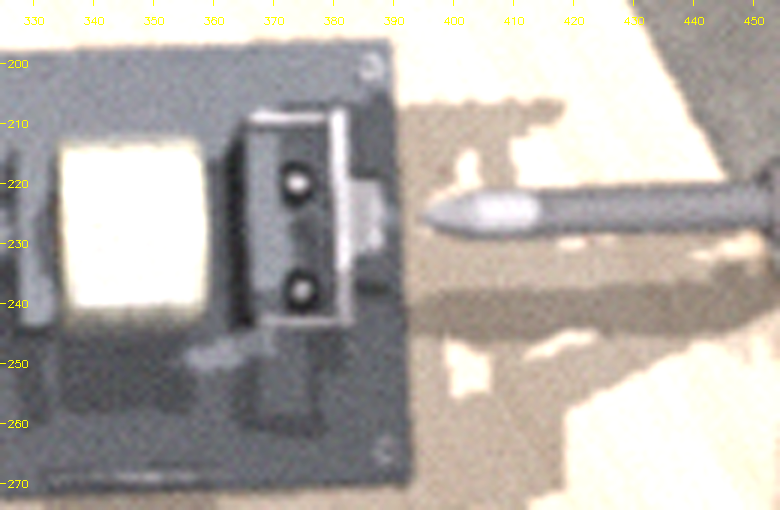

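View pics/f2.png

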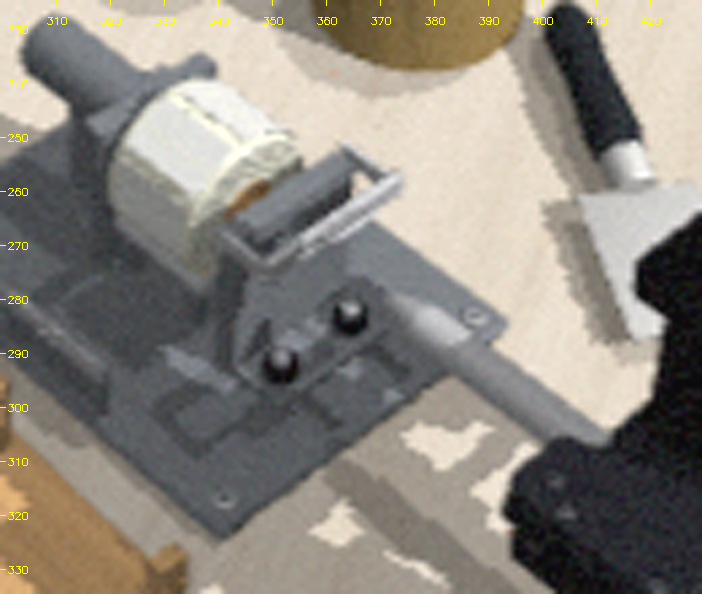

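```bash
cat > rod.py <<'E'
from h import *
import cv2,sys
p=np.array([.5925,.1347]);a=.0624
def loc(P,p=p):
    d=P[:2]-p;return np.array([np.cos(a)*d[0]+np.sin(a)*d[1],-np.sin(a)*d[0]+np.cos(a)*d[1],P[2]])*1000
def rodline(im,box,name,z,pp,thr=None):
    y0,y1,x0,x1=box
    f=im.astype(float);d=cv2.GaussianBlur(f[:,:,2]-f[:,:,0],(0,0),.6)[y0:y1,x0:x1]
    if thr is None: thr=cv2.threshold(np.clip(d,0,255).astype(np.uint8),0,255,cv2.THRESH_OTSU)[0]
    m=(d<thr).astype(np.uint8)
    n,l,s,c=cv2.connectedComponentsWithStats(m);i=1+np.argmax(s[1:,4]);print('thr',thr,s[i])
    vs,us=np.nonzero(l==i);return m,us+x0,vs+y0
E
python3 - <<'E'
from rod import *
im=cv2.imread('pics/f_top.png')
m,us,vs=rodline(im,(208,240,392,452),'top',.065,p)
C0=[];
for u in range(394,450):
    v=vs[us==u]
    if len(v): C0.append((u,v.mean(),len(v)))
C0=np.array(C0);print(C0[::5])
g=C0[(C0[:,0]>412)&(C0[:,0]<446)]
k=np.polyfit(g[:,0],g[:,1],1);print(k)
A=loc(ray('top',(415,np.polyval(k,415)),.065));B=loc(ray('top',(445,np.polyval(k,445)),.065));print(A,B,'angle deg',np.degrees(np.arctan2(-(A-B)[0],(A-B)[1])))
d=(A-B)[0]/(A-B)[1];print('x at y=-44,36',A[0]+d*(-44-A[1]),A[0]+d*(36-A[1]))
print('tip',loc(ray('top',(394.2,225),.065)))
s=st();print('tcp',loc(np.array(s['ee_pos']),np.array([.5933,.1341])))
E
```

```text
thr 13.0 [  3   0  57  22 527]
[[395.         225.5          2.        ]
 [400.         225.5          6.        ]
 [405.         225.5          8.        ]
 [410.         225.           9.        ]
 [415.         225.5          8.        ]
 [420.         225.           7.        ]
 [425.         224.5          8.        ]
 [430.         224.5          8.        ]
 [435.         224.5          8.        ]
 [440.         224.5          8.        ]
 [445.         217.41176471  17.        ]]
[-1.57534503e-01  2.91509804e+02]
[  -0.94890852 -130.15680406   65.        ] [   6.05459982 -187.33338353   65.        ] angle deg 6.983322742685229
x at y=-44,36 -11.502178785456078 -21.30130759921746
tip [  2.52486499 -91.01235302  65.        ]
t 16.15 p [ 0.6108 -0.1204  0.0472] yaw_y 3.71 tz [ 3.6e-03  1.0e-04 -1.0e+00] F [ 0.4 -0.  -1.6] T [-0.17  0.01  0.  ] w 0.0208 q [-0.28  0.52  0.52  1.68 -0.3   1.02  0.4 ]
tcp [   1.60025743 -255.13853352   47.21629613]
```

Run:
```python
from rod import *
im=cv2.imread('pics/f_top.png')
f=cv2.cvtColor(im,cv2.COLOR_BGR2GRAY).astype(float)
d=cv2.GaussianBlur(im[:,:,2].astype(float)-im[:,:,0],(0,0),.7)
pts=[]
for u in range(400,441):
    col=d[208:242,u]; lo=col.min();th=13
    i=225-208
    a_=i
    while col[a_]<th:a_-=1
    b=i
    while col[b]<th:b+=1
    e1=a_+(col[a_]-th)/(col[a_]-col[a_+1]); e2=b-(col[b]-th)/(col[b]-col[b-1])
    pts.append((u,208+(e1+e2)/2,e2-e1))
g=np.array(pts);print(g[::4].round(2))
q=g[g[:,0]>404];k=np.polyfit(q[:,0],q[:,1],1)
A=loc(ray('top',(405,np.polyval(k,405)),.065));B=loc(ray('top',(440,np.polyval(k,440)),.065));dd=(A-B)[0]/(A-B)[1]
print(k,A,B,'yaw rel disp deg',-np.degrees(np.arctan(dd)),'x at -91,-44,36',[A[0]+dd*(y-A[1]) for y in(-91,-44,36)])
# dispenser features in this image: bail end bars rows at col ~ 375 : midline
for uv in[(375,208.8),(375,243.1)]:print(loc(ray('top',uv,.088)))
for uv in[(368,210.5),(368,241.9),(332,212),(332,243.5)]:print('cheek',loc(ray('top',uv,.078)))
for uv in[(365.7,225),(370.8,225)]:print('cheek y',loc(ray('top',uv,.078)))
# roll edges
for uv in[(346,213),(346,242.7)]:print('roll',loc(ray('top',uv,.056)))
```

```text
[[400.   225.71   6.02]
 [404.   225.6    8.25]
 [408.   225.35   8.8 ]
 [412.   225.43   8.38]
 [416.   225.31   8.2 ]
 [420.   224.92   7.61]
 [424.   224.63   7.36]
 [428.   224.64   7.71]
 [432.   224.71   7.94]
 [436.   224.51   7.76]
 [440.   224.36   8.09]]
[-3.36032750e-02  2.39092826e+02] [   0.91943467 -111.34083425   65.        ] [   0.89150417 -177.58164066   65.        ] yaw rel disp deg -0.02415882207779104 x at -91,-44,36 [np.float64(0.9280114076790017), np.float64(0.9478290053205204), np.float64(0.9815610864124671)]
[ 31.53953024 -52.99500658  88.        ]
[-31.3954625  -50.28892794  88.        ]
cheek [ 30.03585319 -41.22667528  78.        ]
cheek [-28.24806545 -38.77789336  78.        ]
cheek [29.47891916 25.65316512 78.        ]
cheek [-28.89866205  27.81119461  78.        ]
cheek y [  3.20239963 -35.83044617  78.        ]
cheek y [  2.88086426 -45.283568    78.        ]
roll [29.300631   -1.83281297 56.        ]
roll [-27.19144339   0.36631432  56.        ]
```

Emit:
send_rows([
  [-0.05,0.25,-0.1,0,0,-0.02,1],
  [-0.02,0.3,0,0,0,0,1],
  [-0.02,0.2,0,0,0,0,1],
  [0,0,0,0,0,0,1],
  [0,0,0,0,0,0,1],
])

```text
time: 16.57
ee_pos: [0.608, -0.0947, 0.0447]
eef_rot: [0.684, 0.729, 0.002, 0.001]
ft_force: [-0.4, 0.7, -1.2]
width: 0.0214
```

```bash
cat > s.py <<'E'
from h import *
p=np.array([.5933,.1341]);a=.0622
s=st();d=s['ee_pos'][:2]-p
x,y=np.cos(a)*d[0]+np.sin(a)*d[1],-np.sin(a)*d[0]+np.cos(a)*d[1]
print('LOCAL x err(1.5) %.2f'%(x*1e3-1.5),'tip y %.1f collar y %.1f'%(y*1e3+164,y*1e3+56),'z err %.2f'%((s['ee_pos'][2]-.0442)*1e3))
E
python3 s.py
```

```text
t 16.57 p [ 0.608  -0.0947  0.0447] yaw_y 3.65 tz [ 4.6e-03  7.0e-04 -1.0e+00] F [-0.4  0.7 -1.2] T [-0.15  0.01 -0.02] w 0.0214 q [-0.33  0.5   0.52  1.7  -0.29  1.01  0.36]
LOCAL x err(1.5) -1.04 tip y -65.3 collar y -173.3 z err 0.50
```

Emit:
send_rows([
  [0.03,0.2,0,0,0,0,1],
  [0.0,0.25,0,0,0,0,1],
  [0,0.2,0,0,0,0,1],
  [0,0,0,0,0,0,1],
])

```text
time: 16.9
ee_pos: [0.609, -0.0729, 0.0448]
eef_rot: [0.684, 0.729, 0.002, 0.001]
ft_force: [-0.1, 0.4, -1.1]
width: 0.021
```

```bash
python3 s.py
```

```text
t 16.9 p [ 0.609  -0.0729  0.0448] yaw_y 3.66 tz [ 4.7e-03  9.0e-04 -1.0e+00] F [-0.1  0.4 -1.1] T [-0.12  0.04  0.05] w 0.021 q [-0.36  0.5   0.52  1.71 -0.28  1.    0.32]
LOCAL x err(1.5) 1.34 tip y -43.6 collar y -151.6 z err 0.56
```

Emit:
send_rows([
  [-0.06,0.15,-0.02,0,0,0,1],
  [-0.02,0.2,0,0,0,0,1],
  [-0.01,0.1,0,0,0,0,1],
  [0,0,0,0,0,0,1],
])

```text
time: 17.23
ee_pos: [0.606, -0.0577, 0.044]
eef_rot: [0.684, 0.729, 0.002, 0.001]
ft_force: [0.8, 0.1, -1.3]
width: 0.021
```

```bash
python3 s.py
```

```text
t 17.23 p [ 0.606  -0.0577  0.044 ] yaw_y 3.68 tz [ 4.6e-03  8.0e-04 -1.0e+00] F [ 0.8  0.1 -1.3] T [-0.16  0.12  0.05] w 0.021 q [-0.38  0.49  0.51  1.72 -0.28  1.    0.29]
LOCAL x err(1.5) -0.72 tip y -28.2 collar y -136.2 z err -0.16
```

Emit:
send_rows([
  [0.015,0.12,0,0,0,0,1],
  [0,0.15,0,0,0,0,1],
  [0,0,0,0,0,0,1],
])

```text
time: 17.48
ee_pos: [0.6064, -0.049, 0.0441]
eef_rot: [0.684, 0.729, 0.002, 0.001]
ft_force: [-0.8, 0.3, -1.3]
width: 0.0206
```

```bash
python3 s.py
```

```text
t 17.48 p [ 0.6064 -0.049   0.0441] yaw_y 3.67 tz [ 4.5e-03  7.0e-04 -1.0e+00] F [-0.8  0.3 -1.3] T [-0.08  0.12 -0.01] w 0.0206 q [-0.4   0.49  0.51  1.72 -0.28  1.    0.28]
LOCAL x err(1.5) 0.21 tip y -19.6 collar y -127.6 z err -0.10
```

Emit:
send_rows([
  [-0.01,0.12,0,0,0,0,1],
  [-0.01,0.12,0,0,0,0,1],
  [-0.01,0.1,0,0,0,0,1],
  [0,0,0,0,0,0,1],
])

```text
time: 17.82
ee_pos: [0.6053, -0.0382, 0.0441]
eef_rot: [0.684, 0.729, 0.002, 0.002]
ft_force: [-0.2, 0.2, -0.7]
width: 0.0209
```

```bash
python3 s.py
```

```text
t 17.82 p [ 0.6053 -0.0382  0.0441] yaw_y 3.64 tz [ 4.3e-03  2.0e-04 -1.0e+00] F [-0.2  0.2 -0.7] T [-0.05  0.1   0.05] w 0.0209 q [-0.42  0.48  0.51  1.73 -0.27  1.    0.26]
LOCAL x err(1.5) -0.21 tip y -8.7 collar y -116.7 z err -0.13
```

Emit:
send_rows([
  [-0.005,0.12,0,0,0,0,1],
  [-0.01,0.14,0,0,0,0,1],
  [-0.01,0.14,0,0,0,0,1],
  [0,0.1,0,0,0,0,1],
  [0,0,0,0,0,0,1],
])

```text
time: 18.23
ee_pos: [0.6042, -0.0225, 0.044]
eef_rot: [0.684, 0.729, 0.001, 0.002]
ft_force: [-0.4, 0.3, -0.6]
width: 0.021
```

```bash
python3 s.py
```

```text
t 18.23 p [ 0.6042 -0.0225  0.044 ] yaw_y 3.61 tz [ 3.8e-03 -7.0e-04 -1.0e+00] F [-0.4  0.3 -0.6] T [-0.2   0.1   0.05] w 0.021 q [-0.44  0.48  0.51  1.73 -0.27  0.99  0.23]
LOCAL x err(1.5) -0.39 tip y 7.1 collar y -100.9 z err -0.19
```

Run:
```python
from h import *
import cv2
for n in('scene','top'):
    cv2.imwrite(f'pics/g_{n}.png',r.camera(n))
s=cv2.imread('pics/g_scene.png')[220:330,290:420];t=cv2.imread('pics/g_top.png')[190:275,325:455]
cv2.imwrite('pics/g.png',cv2.convertScaleAbs(cv2.hconcat([cv2.resize(s,(390,330),interpolation=cv2.INTER_CUBIC),cv2.resize(t,(405,330),interpolation=cv2.INTER_CUBIC)]),alpha=1.3))
```

```text
(no output)
```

View pics/g.png

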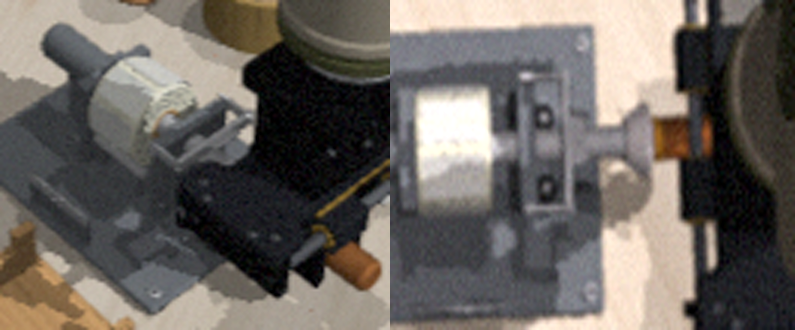

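Emit:
send_rows([
  [0,0.12,0.01,0,0,0,1],
  [-0.005,0.14,0,0,0,0,1],
  [-0.005,0.14,0,0,0,0,1],
  [0,0.1,0,0,0,0,1],
  [0,0,0,0,0,0,1],
])

```text
time: 18.75
ee_pos: [0.6034, -0.0077, 0.0443]
eef_rot: [0.685, 0.729, 0.0, 0.002]
ft_force: [-0.7, -1.1, -1.1]
width: 0.021
```

```bash
python3 s.py
```

```text
t 18.75 p [ 0.6034 -0.0077  0.0443] yaw_y 3.53 tz [ 0.003  -0.0017 -1.    ] F [-0.7 -1.1 -1.1] T [-0.26  0.27  0.14] w 0.021 q [-0.47  0.48  0.5   1.73 -0.27  0.99  0.2 ]
LOCAL x err(1.5) -0.26 tip y 21.9 collar y -86.1 z err 0.06
```

Emit:
send_rows([
  [0,0.12,0,-0.02,0,0.02,1],
  [-0.005,0.14,0,0,0,0,1],
  [-0.005,0.1,0,0,0,0,1],
  [0,0,0,0,0,0,1],
])

```text
time: 19.08
ee_pos: [0.6028, 0.004, 0.0443]
eef_rot: [0.684, 0.729, -0.001, 0.002]
ft_force: [-1.5, -0.9, -0.6]
width: 0.0211
```

```bash
python3 s.py
```

```text
t 19.08 p [0.6028 0.004  0.0443] yaw_y 3.63 tz [ 0.0026 -0.0041 -1.    ] F [-1.5 -0.9 -0.6] T [-0.26  0.32  0.14] w 0.0211 q [-0.48  0.48  0.5   1.74 -0.26  0.99  0.18]
LOCAL x err(1.5) -0.06 tip y 33.5 collar y -74.5 z err 0.09
```

Emit:
send_rows([
  [-0.01,0.1,0,0.05,0,0,1],
  [-0.01,0.12,0,0.03,0,0,1],
  [-0.005,0.06,0,0,0,0,1],
  [0,0,0,0,0,0,1],
])

```text
time: 19.42
ee_pos: [0.6021, 0.0135, 0.0442]
eef_rot: [0.684, 0.729, 0.002, -0.0]
ft_force: [-0.0, -0.8, -1.4]
width: 0.021
```

```bash
python3 s.py
```

```text
t 19.42 p [0.6021 0.0135 0.0442] yaw_y 3.63 tz [ 0.0029  0.0038 -1.    ] F [-0.  -0.8 -1.4] T [-0.35  0.16  0.08] w 0.021 q [-0.49  0.47  0.5   1.74 -0.27  0.99  0.17]
LOCAL x err(1.5) -0.20 tip y 43.1 collar y -64.9 z err -0.02
```

Emit:
send_rows([
  [-0.005,0.08,0,-0.02,0,0,1],
  [-0.005,0.1,0,0,0,0,1],
  [-0.005,0.1,0,0,0,0,1],
], grip_force=55)

```text
time: 19.67
ee_pos: [0.6016, 0.0182, 0.044]
eef_rot: [0.685, 0.728, 0.0, 0.002]
ft_force: [0.1, -11.3, -1.4]
width: 0.0207
```

```bash
python3 s.py
```

```text
t 19.67 p [0.6016 0.0182 0.044 ] yaw_y 3.47 tz [ 0.003  -0.0027 -1.    ] F [  0.1 -11.3  -1.4] T [-2.42  0.19  0.11] w 0.0207 q [-0.51  0.47  0.5   1.74 -0.26  0.99  0.15]
LOCAL x err(1.5) -0.44 tip y 47.8 collar y -60.2 z err -0.16
```

Emit:
send_rows([
  [0.005,0.1,0.01,0.04,0,0.03,1],
  [0,0.12,0,0.02,0,0,1],
  [0,0.12,0,0.02,0,0,1],
  [0,0.12,0,0.02,0,0,1],
])

```text
time: 20.0
ee_pos: [0.6011, 0.02, 0.0439]
eef_rot: [0.688, 0.726, -0.002, 0.004]
ft_force: [-1.6, -11.0, -1.7]
width: 0.0203
```

```bash
python3 s.py
```

```text
t 20.0 p [0.6011 0.02   0.0439] yaw_y 3.1 tz [ 0.0024 -0.008  -1.    ] F [ -1.6 -11.   -1.7] T [-2.39  0.22  0.28] w 0.0203 q [-0.51  0.47  0.5   1.74 -0.26  0.99  0.14]
LOCAL x err(1.5) -0.76 tip y 49.7 collar y -58.3 z err -0.33
```

Emit:
send_rows([
  [0.01,0.18,0.02,0.08,0,0.08,1],
  [0.01,0.2,0.02,0.08,0,0.08,1],
  [0.01,0.2,0.02,0.08,0,0.08,1],
])

```text
time: 20.25
ee_pos: [0.6016, 0.0259, 0.0451]
eef_rot: [0.683, 0.73, 0.001, 0.001]
ft_force: [0.4, -11.7, -2.9]
width: 0.0207
```

```bash
python3 s.py
```

```text
t 20.25 p [0.6016 0.0259 0.0451] yaw_y 3.79 tz [ 2.1e-03  1.0e-04 -1.0e+00] F [  0.4 -11.7  -2.9] T [-2.81 -0.01  0.02] w 0.0207 q [-0.51  0.47  0.5   1.74 -0.26  1.    0.15]
LOCAL x err(1.5) 0.06 tip y 55.4 collar y -52.6 z err 0.93
```

Emit:
send_rows([
  [-0.01,0.2,-0.02,0.05,0,0.04,1],
  [-0.005,0.2,-0.01,0.05,0,0.04,1],
])

```text
time: 20.42
ee_pos: [0.6012, 0.0294, 0.0441]
eef_rot: [0.683, 0.73, 0.001, 0.001]
ft_force: [-0.0, -15.1, -1.6]
width: 0.0208
```

```bash
python3 s.py
```

```text
t 20.42 p [0.6012 0.0294 0.0441] yaw_y 3.8 tz [ 2.5e-03 -1.0e-04 -1.0e+00] F [ -0.  -15.1  -1.6] T [-3.14  0.16 -0.  ] w 0.0208 q [-0.52  0.47  0.49  1.74 -0.26  0.99  0.14]
LOCAL x err(1.5) -0.13 tip y 59.0 collar y -49.0 z err -0.11
```

Emit:
send_rows([
  [-0.005,0.22,0,0.06,0,0.02,1],
  [-0.005,0.22,0,0.06,0,0.02,1],
])

```text
time: 20.58
ee_pos: [0.6006, 0.0332, 0.0438]
eef_rot: [0.685, 0.729, 0.001, 0.001]
ft_force: [-0.6, -19.8, 0.8]
width: 0.0204
```

```bash
python3 s.py
```

```text
t 20.58 p [0.6006 0.0332 0.0438] yaw_y 3.57 tz [ 2.2e-03  2.0e-04 -1.0e+00] F [ -0.6 -19.8   0.8] T [-4.55  0.12  0.15] w 0.0204 q [-0.52  0.47  0.49  1.74 -0.26  0.99  0.13]
LOCAL x err(1.5) -0.44 tip y 62.8 collar y -45.2 z err -0.38
```

Emit:
send_rows([
  [0.005,0.2,0.01,0.06,0,0.03,1],
])

```text
time: 20.67
ee_pos: [0.6006, 0.0332, 0.0439]
eef_rot: [0.685, 0.728, 0.0, 0.001]
ft_force: [-0.4, -21.9, -3.3]
width: 0.0209
```

```bash
python3 s.py
```

```text
t 20.67 p [0.6006 0.0332 0.0439] yaw_y 3.47 tz [ 0.002  -0.0012 -1.    ] F [ -0.4 -21.9  -3.3] T [-4.7   0.12  0.12] w 0.0209 q [-0.53  0.47  0.5   1.74 -0.26  0.99  0.13]
LOCAL x err(1.5) -0.46 tip y 62.8 collar y -45.2 z err -0.27
```

```bash
python3 - <<'E'
from h import *
import cv2
for n in('scene','top'):
    cv2.imwrite(f'pics/i_{n}.png',r.camera(n))
s=cv2.imread('pics/i_scene.png')[220:330,290:420];t=cv2.imread('pics/i_top.png')[190:275,325:455]
cv2.imwrite('pics/i.png',cv2.convertScaleAbs(cv2.hconcat([cv2.resize(s,(390,330),interpolation=cv2.INTER_CUBIC),cv2.resize(t,(405,330),interpolation=cv2.INTER_CUBIC)]),alpha=1.3))
E
python3 s.py
```

```text
t 20.77 p [0.6006 0.0332 0.0439] yaw_y 3.46 tz [ 0.0019 -0.0011 -1.    ] F [ -1.3 -17.4  -1.8] T [-3.96  0.1   0.15] w 0.0206 q [-0.53  0.47  0.5   1.74 -0.26  0.99  0.13]
LOCAL x err(1.5) -0.49 tip y 62.8 collar y -45.2 z err -0.32
```

View pics/i.png

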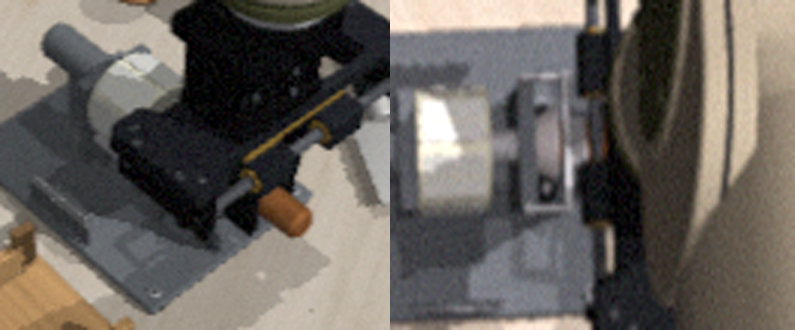

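Emit:
send_rows([
  [0.01,0.27,0.01,0.08,0,0.05,1],
])

```text
time: 20.85
ee_pos: [0.6006, 0.0333, 0.0439]
eef_rot: [0.686, 0.728, -0.0, 0.001]
ft_force: [-1.0, -28.8, -2.2]
width: 0.0205
```

```bash
python3 s.py
```

```text
t 20.85 p [0.6006 0.0333 0.0439] yaw_y 3.38 tz [ 0.0015 -0.0027 -1.    ] F [ -1.  -28.8  -2.2] T [-6.17  0.24  0.22] w 0.0205 q [-0.53  0.47  0.5   1.74 -0.26  0.99  0.12]
LOCAL x err(1.5) -0.47 tip y 62.9 collar y -45.1 z err -0.27
```

Hard stop confirmed (0.1 mm for +7 N). Now ease back and see whether the catch holds.

Emit:
send_rows([
  [0,0,0,0,0,0,1],
  [0,0,0,0,0,0,1],
  [0,-0.05,0,0,0,0,1],
])

```text
time: 21.1
ee_pos: [0.6005, 0.031, 0.0438]
eef_rot: [0.687, 0.727, -0.001, 0.001]
ft_force: [-2.4, 5.4, -0.9]
width: 0.0205
```

```bash
python3 s.py
```

```text
t 21.1 p [0.6005 0.031  0.0438] yaw_y 3.25 tz [ 0.001 -0.003 -1.   ] F [-2.4  5.4 -0.9] T [1.   0.25 0.15] w 0.0205 q [-0.53  0.47  0.5   1.74 -0.26  0.99  0.12]
LOCAL x err(1.5) -0.76 tip y 60.6 collar y -47.4 z err -0.37
```

Emit:
send_rows([
  [0,-0.08,0,0,0,0,1],
  [0,-0.1,0,0,0,0,1],
])

```text
time: 21.27
ee_pos: [0.6005, 0.031, 0.0439]
eef_rot: [0.685, 0.728, 0.001, -0.0]
ft_force: [-0.8, 9.0, -1.8]
width: 0.0208
```

```bash
python3 s.py
```

```text
t 21.27 p [0.6005 0.031  0.0439] yaw_y 3.52 tz [ 0.001   0.0023 -1.    ] F [-0.8  9.  -1.8] T [1.61 0.19 0.04] w 0.0208 q [-0.52  0.47  0.49  1.74 -0.26  0.99  0.13]
LOCAL x err(1.5) -0.69 tip y 60.6 collar y -47.4 z err -0.34
```

Emit:
send_rows([
  [0,0.02,0,0,0,0,1],
  [0,0,0,0,0,0,1],
  [0,0,0,0,0,0,0.4],
  [0,0,0,0,0,0,0],
  [0,0,0,0,0,0,-0.5],
  [0,0,0,0,0,0,-1],
  [0,0,0,0,0,0,-1],
  [0,0,0,0,0,0,-1],
  [0,0,0,0,0,0,-1],
])

```text
time: 22.02
ee_pos: [0.6019, 0.0325, 0.0448]
eef_rot: [0.685, 0.729, 0.002, 0.001]
ft_force: [0.0, -0.4, 0.3]
width: 0.0581
```

```bash
python3 s.py
```

```text
t 22.02 p [0.6019 0.0325 0.0448] yaw_y 3.6 tz [ 0.0041  0.0026 -1.    ] F [ 0.  -0.4  0.3] T [-0.07  0.06  0.  ] w 0.0581 q [-0.52  0.47  0.49  1.74 -0.26  0.99  0.13]
LOCAL x err(1.5) 0.75 tip y 62.1 collar y -45.9 z err 0.57
```

Emit:
send_rows([
  [0,0,0.3,0,0,0,-1],
  [0,0,0.6,0,0,0,-1],
  [0,0,0.9,0,0,0,-1],
  [0,0,0.9,0,0,0,-1],
  [0,0,0.9,0,0,0,-1],
  [0,0,0.9,0,0,0,-1],
  [-0.4,-0.6,0.5,0,0,0,-1],
  [-0.6,-0.9,0.2,0,0,0,-1],
  [-0.7,-0.9,0.1,0,0,0,-1],
  [-0.7,-0.9,0,0,0,0,-1],
])

```text
time: 22.85
ee_pos: [0.5286, -0.0632, 0.216]
eef_rot: [0.681, 0.732, 0.003, 0.001]
ft_force: [0.5, -0.2, -0.5]
width: 0.0873
```

Emit:
send_rows([
  [-0.7,-0.9,0.1,0,0,0,-1],
  [-0.6,-0.9,0.1,0,0,0,-1],
  [-0.4,-0.6,0.1,0,0,0,-1],
  [0,0,0,0,0,0,-1],
  [0,0,0,0,0,0,-1],
])

```text
time: 23.27
ee_pos: [0.4706, -0.1458, 0.2299]
eef_rot: [0.685, 0.729, 0.006, 0.003]
ft_force: [0.5, 0.2, 0.4]
width: 0.0869
```

Run:
```python
from h import *
import cv2
st()
for n in('scene','top'):
    cv2.imwrite(f'pics/k_{n}.png',r.camera(n))
s=cv2.imread('pics/k_scene.png')[220:330,290:420];t=cv2.imread('pics/k_top.png')[190:275,325:455]
cv2.imwrite('pics/k.png',cv2.convertScaleAbs(cv2.hconcat([cv2.resize(s,(390,330),interpolation=cv2.INTER_CUBIC),cv2.resize(t,(405,330),interpolation=cv2.INTER_CUBIC)]),alpha=1.4))
```

```text
t 23.27 p [ 0.4706 -0.1458  0.2299] yaw_y 3.53 tz [ 0.0123  0.0056 -0.9999] F [0.5 0.2 0.4] T [-0.05  0.03 -0.01] w 0.0869 q [-0.44  0.    0.67  1.83 -0.01  1.3   0.29]
```

View pics/k.png

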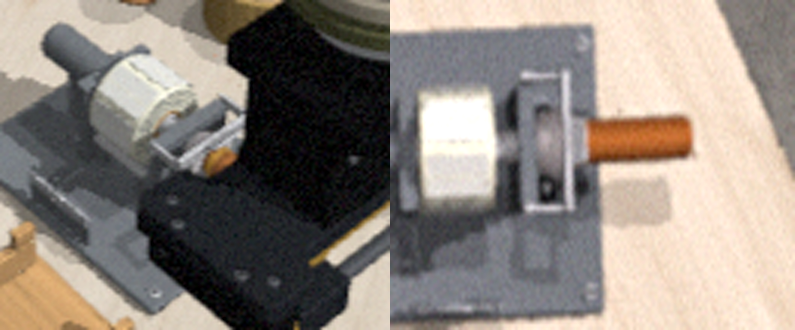

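View pics/k_scene.png

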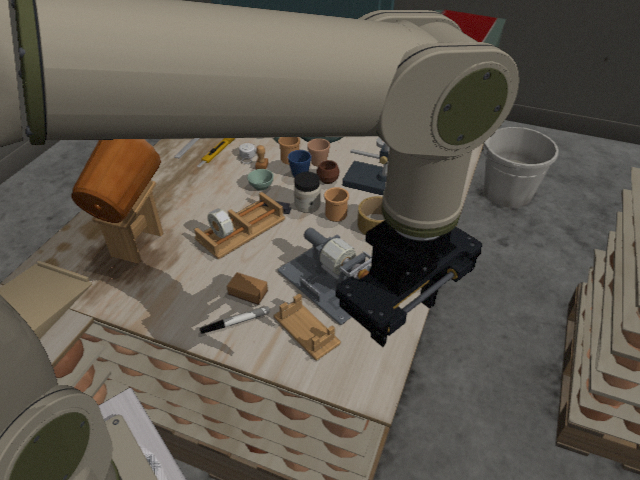

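Run:
```python
from rod import *
im=cv2.imread('pics/k_top.png')
hsv=cv2.cvtColor(im,cv2.COLOR_BGR2HSV)[210:260,380:440]
m=((hsv[...,1]>140)).astype(np.uint8)
n,l,s,c=cv2.connectedComponentsWithStats(m);i=1+np.argmax(s[1:,4]);print(s[i])
cn=cv2.findContours((l==i).astype(np.uint8),0,1)[0][0]+np.array([380,210]);print(cv2.minAreaRect(cn))
x,y,w,h=cv2.boundingRect(cn)
e=loc(ray('top',(x+w-.5,y+h/2-.5),.062));print('handle end',e,'=> collar',e[1]+94)
L=l==i;v=lambda u:np.nonzero(L[:,u-380])[0].mean()+210
us=np.arange(x+3,x+w-4);k=np.polyfit(us,[v(u) for u in us],1)
A=loc(ray('top',(us[0],np.polyval(k,us[0])),.062));B=loc(ray('top',(us[-1],np.polyval(k,us[-1])),.062));print(A,B,'x at -45',A[0]+(A-B)[0]/(A-B)[1]*(-45-A[1]))
g=cv2.cvtColor(im,cv2.COLOR_BGR2GRAY)[205:255,325:370];m=(g>110).astype(np.uint8)
n,l,s,c=cv2.connectedComponentsWithStats(m);i=1+np.argmax(s[1:,4]);x,y,w,h=s[i][:4];x+=325;y+=205;print(s[i])
print('roll y edges',loc(ray('top',(x-.5,y+h/2),.09))[1],loc(ray('top',(x+w-.5,y+h/2),.09))[1],'x',loc(ray('top',(x+w/2,y+h/2-.5),.06)))
```

```text
[  9  10  33  12 317]
((404.9424743652344, 225.44656372070312), (10.067171096801758, 32.20014953613281), 87.87889862060547)
handle end [ 7.73899660e-02 -1.43203849e+02  6.20000000e+01] => collar -49.20384861454431
[  1.52552913 -87.3197938   62.        ] [   1.25828402 -134.71808181   62.        ] x at -45 1.764140234839172
[  9   7  28  30 683]
roll y edges 24.451164641330124 -26.62264875005084 x [ 3.0892152  -4.32077321 60.        ]
```

```bash
python3 -c "
from h import *
st(); print(r.close_job())"
```

```text
t 23.37 p [ 0.4711 -0.1452  0.2297] yaw_y 3.61 tz [ 0.0118  0.0049 -0.9999] F [-0.6  0.6  0.3] T [-0.03  0.03  0.02] w 0.087 q [-0.44  0.    0.66  1.83 -0.01  1.3   0.29]
the job is handed in; nothing more can be done
None
```

I put the wide roll in the trough, let go of it, and slid the spindle nose first through both cheeks and the core to its stop. I handed the job in at 23.4 s; it reported no verdict.

- **Hard stop:** the collar stopped at about y = -45 mm. From there the wrist force rose from 22 N to 29 N, its highest reading, with only 0.1 mm of movement.
- **Catch:** when I drew back, the spindle moved about 2 mm and then held against a 9 N pull, so the catch has snapped behind the collar. I could not see the bail clearly enough in the pictures to confirm this by eye.
- **After letting go:** the last pictures show the spindle still in place and the roll on it. They put the collar front at about -49 mm, against -47 mm from the arm reading. Both are inside the -55.5 to -34 mm window.
- **Sideways and roll:** in the last top picture the spindle was within about 2 mm of the axle line. The arm is well clear of everything. The roll measured within a few mm of the middle, though the rough picture threshold made its width too large (51 mm instead of 44 mm). I did not measure its hanging height.
- **Bystanders:** in the last scene picture the narrow roll and the sanding block and jar look unmoved. The tape is partly hidden by the gripper in that view, and I did not measure any of them.

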